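Set a wheel-speed pickup to its ring with a 3 mm blade gauge

ROBOT

A 6-joint arm with a two-finger parallel gripper is mounted at the origin on a cart in front of the work surface, level with it; the furniture and walls round the work are solid. World frame = base frame: x ahead of the robot, y to its left, z up, the work surface at z = 0. Lengths are in mm, angles in rad, forces in N, time in s.
With the tool pointing down it reaches from about 325 to 775 mm from the base axis. Payload 5.5 kg.
Tool frame: the origin (TCP) lies between the finger pads; the fingertips stand 8 mm ahead of it and the grasp point (between the pads) lies 11 mm behind it; y points along the fingers, x is the direction in which the jaws open and shut, and the axes are right-handed (so a half turn about y gives the same grasp; the last joint's range is limited). The gripper opens to 85 mm and grips with 20 to 120 N. Pads are 22 mm wide; open, the fingers measure 114 mm over their backs; the gripper's body (76 mm by 85 mm) begins 54 mm behind the grasp point. The pads swing forward as they close: fully open they stand 13 mm farther back than shut.
Start: joints at [1.278, 0.091, 1.231, -0, 1.82, -0.057], TCP at [140.176, 583.41, 239.275] pointing down, gripper open.
Joint ranges: [-2.87, 2.87], [-0.86, 2.18], [0.17, 2.46], [-1.51, 4.65], [0.06, 2.69], [-2.65, 2.65]. Speed limits (rad/s): [2.57, 2.57, 3.01, 3.14, 3.14, 3.14].

INTERFACE

Orientations are given as a rotation vector (axis times angle).
In Python, from cell import sense, read_camera, calibration, hand_in, find_in, tip_of gives the robot as it stands.
- The arm moves only by the shell command python3 -m creep 'ROWS' [OPENING]. ROWS is JSON, one flat list of numbers, 6 for each row, row after row: the shift along the tool's x, y, z in m, then the turn, a rotation vector about the tool's x, y, z in degrees. In form: [tx, ty, tz, ax, ay, az, tx, ty, tz, ax, ay, az, ...]. A call has 1 to 12 rows; each row is the pose to reach, as a shift and turn from the pose commanded when the call began, along the tool's axes at that moment; what a row does not reach only later rows make up. A row lasts 1/10 s, in which the tool goes at most 50 mm and 8.59 degrees, less where a joint would pass 70% of its speed; a pose out of reach is approached as far as the arm can. A call with a gripper value outside its range is refused whole. OPENING is the gripper command: -1 is shut, 1 is fully open, values between are in proportion, set as the call begins (- or left out, the last holds). The fingers move at their own pace and stop on an object; the grip force is fixed at half the most. Time passes only in rows, so rows that repeat a pose let the fingers close. It gives the time, the measured TCP pose, the force and the opening at its end, in the units of the state.
- sense(): the state, without advancing time (a new reading comes with each control period).
- read_camera(name): name is "side" or "top"; returns the picture (384x512x3 uint8, blue, green, red); there is no depth.
- calibration(name): a dict with "intrinsics" (3x3 intrinsics, pixels), "pose" (4x4, takes a point from camera to world coordinates). Camera axes: x right, y down, z forward; pixel columns grow to the right and rows downward; lengths in mm; the calibration is good to about 2 mm. A picture is of the moment at which its call begins. calibration takes no time and is no camera call.
- hand_in(): hands the job in, once; it reports no verdict.
Trained networks look in the newest picture that a camera, given by its name, has taken for a name from the list of things; names that differ only in an ending like _2 or _b are one class to them, and where a whole thing is asked for, a point or a joint stands for the part that bears it (a point fixed in the world has none). Each returns a list of dicts, best first, with "score" (0 to 1); they miss things now and then, are a little off and sometimes report something else, mostly with a low value. They report only what shows in the picture. A call takes as long as a camera call.
- find_in(camera, target): "position" ([x, y, z] in mm, in world coordinates, good to about 4 mm: the middle of the surface that is visible of it).
- tip_of(camera, target): "position" ([x, y, z] in mm, in world coordinates, good to about 4 mm: a listed point, or the origin of a listed thing).
The state is a dict: "t": time; "joint_positions": joint angles; "joint_vel": joint speeds; "tau": joint torques, N m; "ee_pos": TCP position; "eef_rot": TCP orientation; "contact_force": force on the tool from outside, world axes, zero at the start; "torque": the same for the moment, N m; "gripper_width": finger opening in mm.
Only numpy, scipy, OpenCV 4.12 (cv2) and the standard library are available. Lean on these libraries where they do the work, as an engineer would, in place of code of your own. Each camera call takes 0.05 s, during which the arm holds its last target.

TASK

Set the air gap of the wheel-speed pickup on the leaning hub stand to 3 mm: take the red-handled 3 mm gauge from its stand, push its blade down into the gap between the pickup's nose and the toothed ring until the collar sits on the ring, let go, and slide the pickup in from behind until it nips the blade. Then draw the gauge out without shifting the pickup and put it back, fully home, in the free slot of the gauge stand. Push firmly but not hard, and leave the other gauges and everything lying about as they are.

Things in the scene. Friction and masses are not known exactly. Their poses are not given: they have to be found in the camera images.
- hub_stand: Grey folded-steel bench stand, fixed, base 150 x 104 mm (x by y), origin at the centre of its underside, z up. Its upper face leans 25 degrees towards its own -x (to the robot's left), rising along +x. All on it is square to this leaning face, so blade and fingers must come in tilted 25 degrees, along the face's normal.
- toothed_ring: Steel ring, 20 teeth, 72 mm over the crests, fixed on the leaning face. Its frame leans with the face: z out of it (25 degrees from vertical), x uphill away from the pickup, y level; origin on the ring's axis, on the face. Ring from z = 8 mm to its flat top at z = 32 mm. The tooth facing the pickup has its flat crest at x = -36 mm, y = 0, 6.4 mm wide.
- pickup: Black block 16 mm wide (y), z 12 to 32 mm (top level with the ring's), axes as the ring's, origin on the leaning face below the flat steel nose (x = 0, 14 mm wide, z 13 to 31). At x = -51 to -58 mm a flange, 30 mm wide, z 8 to 36 mm. An aluminium clip (ring frame x -82 to -66, 32 mm wide, top z = 38 mm) holds the block; free room behind the flange.
- pickup_nose (a point): Centre of the pickup's flat nose, 22 mm above the leaning face; axes like the ring's. The gap is the distance from it to the tooth's crest along the ring's x: 5.5 to 9 mm at the start; at 3 mm this point is at x = -39 mm of the ring's frame.
- pickup_back (a point): Centre of the yellow patch on the back of the pickup's flange, 22 mm above the leaning face; axes like the ring's. Push here along +x of the ring (25 degrees uphill). The pickup slides along that line only, with about 5 N of steady friction, and stays wherever it is left; it has no spring. A blade that stands a little cocked binds early, with the gap still 4 to 5 mm; pushed on with 15 to 20 N it straightens.
- gauge_stand: Aluminium block, fixed, 130 x 56 x 34 mm (x, y, z), origin at the centre of its underside, with three upright slots right through it, 8 mm (along x) by 20 mm (along y), at x = -42, 0 and 42 mm, y = 0. It stands level, on the robot's side of the hub stand. The three gauges stand in the slots, in any order.
- gauge_red: 3 mm gauge, loose, 70 g. Origin: mid of the collar's underside; z along the handle. Red square handle 14 x 14 mm, z 4 to 38 mm; collar 20 x 20 mm, z 0 to 4; steel blade 3 mm thick (x), 14 mm wide (y), z 0 to -26, last 5 mm thinned to 1.8 x 12 mm. In the stand it hangs by its collar, blade width along the stand's y. Home in the gap: origin at z = 32 mm of the ring's frame, blade width along its y.
- gauge_blue: Gauge like the red one but with a blue handle and a 4.5 mm blade; leave in its slot.
- gauge_yellow: Gauge like the red one but with a yellow handle and a 6 mm blade; leave in its slot.
- spark_plug: Spark plug lying near the stand, 78 mm long. Bystander.
- penlight: Grey penlight, 113 mm long, lying. Bystander.
- tape_roll: Roll of black tape, 68 mm across, 19 mm high, lying flat. Bystander.
- can_dry_lube: White spray can, 67 mm across, 234 mm tall, upright. Bystander.
- can_post_wash: Red and black spray can, 68 mm across, 218 mm tall, upright. Bystander.
- ratchet: Chrome ratchet handle, 194 mm long, 16 mm high, lying. Bystander.

How it is judged:
By the outcome, as a careful person would: the job done as asked, in the order asked, and still so for the second after the job is handed in, with the robot touching nothing.
It also fails if it takes over 64 s, if anything falls off the work surface, if the arm or the gripper's body presses on something with over 40 N, if the wrist force passes 120 N, or if a joint passes its speed limit or range.

## Working session

There is one attempt and no reset: what is moved stays moved. The work goes in short steps, Python scripts to look and compute and a shell command to move; the robot and the scene stay as the last step left them, time stands still between calls to the robot, and variables do not carry over. Pictures are saved under pics/ and viewed, and the job is handed in when it is done.

```bash
ls; mkdir -p pics; python3 - <<'E'
from cell import *
import cv2
print(sense())
for n in("side","top"):
    im=read_camera(n);cv2.imwrite(f"pics/{n}0.png",im)
    c=calibration(n);print(n,c)
    for t in["hub_stand","toothed_ring","pickup","gauge_stand","gauge_red","gauge_blue","gauge_yellow"]:
        for r in tip_of(n,t)[:2]: print("tip",t,r)
        for r in find_in(n,t)[:1]: print("find",t,r)
    for t in["pickup_nose","pickup_back"]:
        for r in tip_of(n,t)[:2]: print("tip",t,r)
E
```

```text
pics
{'t': 0.0, 'joint_positions': array([ 1.27830005e+00,  9.18702591e-02,  1.23193133e+00,  5.83721141e-06,
        1.81981795e+00, -5.66827741e-02]), 'joint_vel': array([-2.68396861e-04,  7.65693958e-04, -1.02240433e-03,  2.28157687e-03,
       -6.02175902e-04, -3.61461425e-05]), 'tau': array([ 6.52399867e-04, -4.58728373e+01, -4.18030286e+01, -4.65723997e-05,
        1.17683868e-02, -2.40142839e-05]), 'ee_pos': array([140.08785955, 583.12351402, 238.11838612]), 'eef_rot': array([-1.31275124, -1.03253316,  1.03531186]), 'contact_force': array([ 0.07650706, -0.60170544, -0.08121082]), 'torque': array([-0.02375187,  0.00258408,  0.00422673]), 'gripper_width': 85.39712043018373}
side {'intrinsics': array([[355.88742055,   0.        , 258.63752725],
       [  0.        , 355.88742055, 191.5945842 ],
       [  0.        ,   0.        ,   1.        ]]), 'pose': array([[-9.99497195e-01,  1.47696259e-02, -2.80573573e-02,
         5.71496093e+02],
       [ 3.16133069e-02,  3.96086430e-01, -9.17668861e-01,
         1.19141557e+03],
       [-2.44048722e-03, -9.18094438e-01, -3.96354193e-01,

[... 2150 characters left out ...]
sition': [539.3, 376.8, 61.9], 'score': 0.71}
tip gauge_stand {'position': [414.4, 333.5, 2.8], 'score': 0.62}
tip gauge_stand {'position': [683.3, -9.2, -0.5], 'score': 0.59}
find gauge_stand {'position': [411.2, 333.1, 36.6], 'score': 0.85}
tip gauge_red {'position': [415.9, 331.4, 30.5], 'score': 0.4}
tip gauge_blue {'position': [430.9, 294.7, 33.0], 'score': 0.5}
find gauge_blue {'position': [537.8, 373.5, 65.9], 'score': 0.61}
tip gauge_yellow {'position': [492.2, 624.3, 0.6], 'score': 0.68}
tip gauge_yellow {'position': [407.7, 373.1, 32.1], 'score': 0.37}
tip pickup_nose {'position': [545.5, 343.8, 72.7], 'score': 0.69}
tip pickup_back {'position': [523.2, 392.0, 50.3], 'score': 0.69}
```

```bash
python3 - <<'E'
import cv2
a=cv2.imread("pics/side0.png");b=cv2.imread("pics/top0.png")
cv2.imwrite("pics/side0c.png",cv2.resize(a[100:330,160:420],None,fx=2.6,fy=2.6,interpolation=cv2.INTER_CUBIC)[:600,:800])
cv2.imwrite("pics/top0c.png",cv2.resize(b[90:260,170:330],None,fx=3.5,fy=3.5,interpolation=cv2.INTER_CUBIC)[:600,:800])
E
```

```text
(no output)
```

View pics/side0.png

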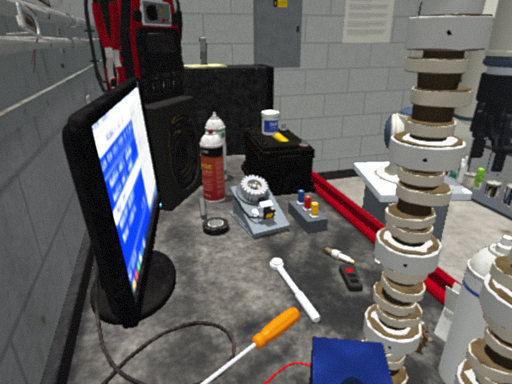

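View pics/top0.png

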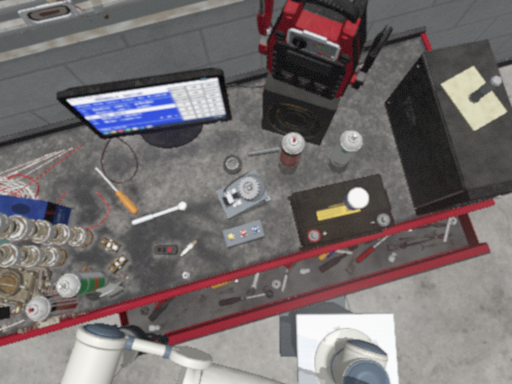

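View pics/side0c.png

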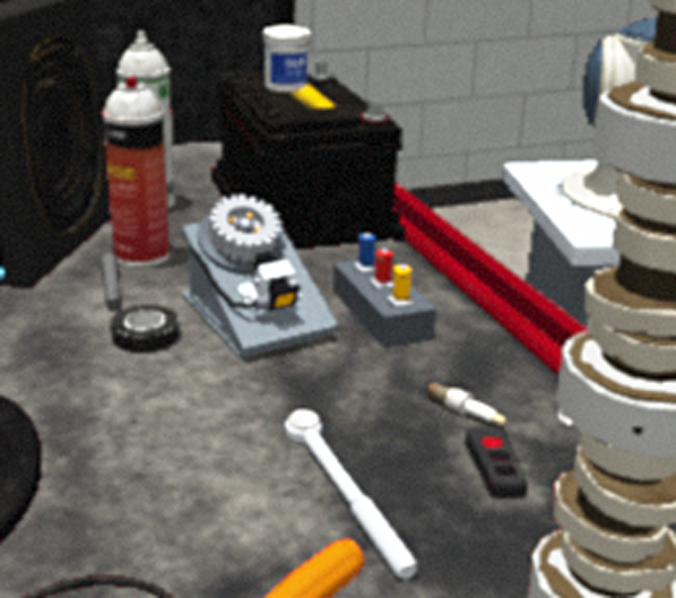

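View pics/top0c.png

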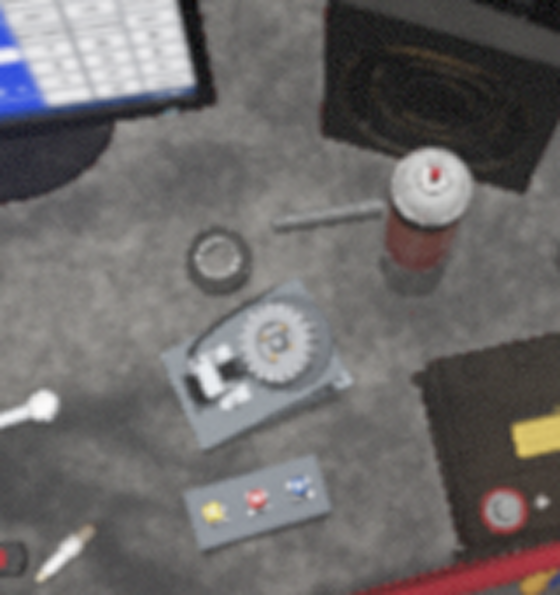

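The side view shows the hub stand around (258,205) and the gauge stand around (308,215), with red in the middle slot. The top view has the ring at about (248,187), the pickup at about (230,198) and the gauge stand at about (243,234). Next I'll average several frames and detections to get accurate positions.

```bash
python3 - <<'E'
from cell import *
import cv2,numpy as np
T=["toothed_ring","pickup_nose","pickup_back","gauge_red","gauge_stand","hub_stand"]
for n in("side","top"):
    acc=[];D={t:[] for t in T}
    for k in range(4):
        acc.append(read_camera(n).astype(np.float32))
        for t in T:
            r=tip_of(n,t); D[t].append([(x["position"],x["score"]) for x in r[:2]])
    np.save(f"avg_{n}.npy",np.mean(acc,0))
    for t in T: print(n,t,D[t])
    i=np.mean(acc,0)
    if n=="side": c=i[165:245,220:340]
    else: c=i[160:260,195:295]
    cv2.imwrite(f"pics/avg_{n}.png",cv2.resize(c,None,fx=6,fy=6,interpolation=cv2.INTER_CUBIC))
print(sense()["t"])
E
```

```text
side toothed_ring [[([558.5, 301.9, 72.3], 0.59), ([521.5, 395.9, 49.1], 0.27)], [([557.3, 305.1, 71.1], 0.77)], [([561.1, 300.4, 71.5], 0.95)], [([561.4, 300.7, 71.8], 0.88)]]
side pickup_nose [[([542.0, 344.6, 76.1], 0.73), ([372.6, 513.5, 4.3], 0.45)], [([543.8, 346.5, 77.0], 0.62)], [([543.8, 345.6, 74.8], 0.61)], [([542.7, 344.9, 74.8], 0.85)]]
side pickup_back [[([520.7, 397.2, 51.1], 0.68)], [([679.8, 165.8, 3.9], 0.67), ([417.3, 330.7, 35.4], 0.25)], [([518.0, 397.4, 46.1], 0.61), ([546.0, 338.1, 54.8], 0.45)], [([519.6, 393.7, 48.4], 0.63)]]
side gauge_red [[([549.1, 329.8, -2.2], 0.71), ([417.0, 330.6, 34.1], 0.44)], [([541.2, 346.7, 77.1], 0.74), ([416.3, 331.0, 34.1], 0.53)], [([416.1, 329.4, 32.0], 0.54), ([427.4, 287.4, 31.5], 0.38)], [([417.3, 332.3, 33.2], 0.4)]]
side gauge_stand [[([418.3, 330.4, 0.0], 0.86), ([374.4, 517.1, -1.5], 0.72)], [([419.0, 329.5, 3.0], 0.97), ([548.6, 333.9, 54.5], 0.71)], [([420.0, 333.3, 0.8], 0.96)], [([406.4, 370.3, 34.9], 0.67), ([418.7, 329.7, -1.2], 0.58)]]
side hub_stand [[([551.3, 328.4, -0.6], 0.74)], [([552.9, 332.4, -3.9], 0.63)
[... 554 characters left out ...]
[([684.8, -8.9, 3.6], 0.65), ([521.8, 395.4, 47.5], 0.53)], [([522.6, 393.6, 52.5], 0.45)]]
top gauge_red [[([493.5, 623.8, -2.5], 0.61), ([418.3, 329.2, 31.9], 0.42)], [([412.3, 330.5, 30.9], 0.56)], [([416.4, 330.2, 32.4], 0.59)], [([414.8, 333.5, 31.5], 0.42)]]
top gauge_stand [[([415.7, 334.0, -0.0], 0.63), ([684.6, -9.9, 1.2], 0.28)], [([412.2, 331.6, 1.6], 0.68)], [([415.0, 331.3, 4.9], 0.8)], [([414.5, 333.1, -1.1], 0.56)]]
top hub_stand [[([550.4, 326.8, 1.0], 0.64)], [([547.8, 328.1, -0.4], 0.75), ([429.4, 293.2, 32.4], 0.74)], [], [([547.4, 328.1, 1.1], 0.82)]]
4.5[ WARN:0@12.166] global loadsave.cpp:1063 imwrite_ Unsupported depth image for selected encoder is fallbacked to CV_8U.
```

View pics/avg_side.png

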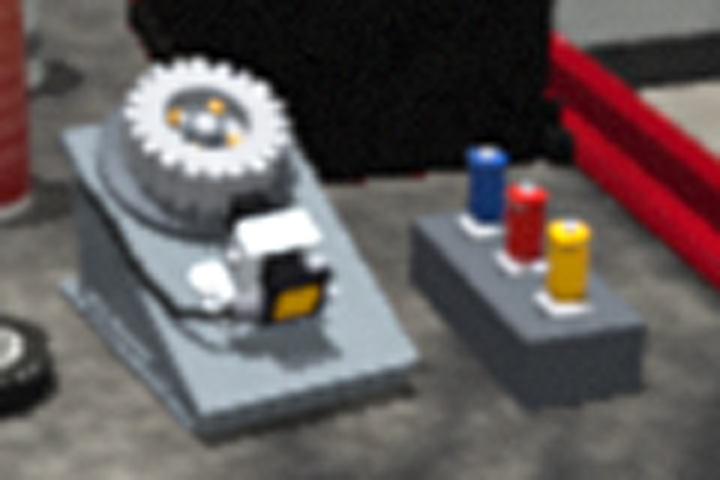

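View pics/avg_top.png

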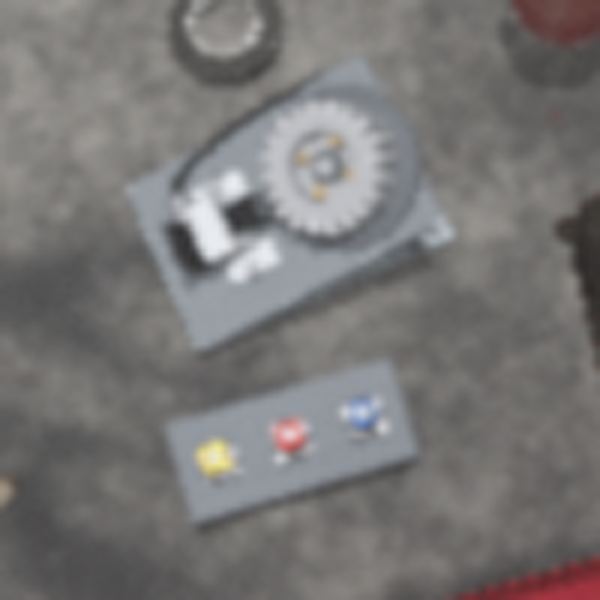

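The averaged crops are sharp enough to use. In the side crop the red handle is near px (307,202) and the ring bolt near (254,185). In the top crop red is near (243,232) and the ring near (249,187). I'll triangulate these.

```bash
cat > h.py <<'E'
import numpy as np,cv2
from cell import calibration
from scipy.optimize import least_squares
from scipy.spatial.transform import Rotation as R
C={n:calibration(n) for n in("side","top")}
def proj(n,p):
    M=np.linalg.inv(C[n]["pose"]);q=M[:3,:3]@np.asarray(p,float)+M[:3,3];u=C[n]["intrinsics"]@q;return u[:2]/u[2]
def tri(ps,pt):
    f=lambda p:np.r_[proj("side",p)-ps,proj("top",p)-pt]
    r=least_squares(f,[500,330,50]);return r.x,r.fun
E
python3 - <<'E'
from h import *
ims={n:np.load(f"avg_{n}.npy") for n in C}
# handle colour centroids
roi={"side":(185,225,290,325),"top":(220,245,225,265)}
cen={}
for n,(a,b,c,d) in roi.items():
    hsv=cv2.cvtColor(np.clip(ims[n],0,255).astype(np.uint8)[a:b,c:d],cv2.COLOR_BGR2HSV).astype(float)
    for col,h in dict(red=0,yellow=25,blue=112).items():
        dh=np.abs((hsv[...,0]-h+90)%180-90)
        w=np.where((dh<10)&(hsv[...,1]>90),hsv[...,1]/255*(hsv[...,2]/255),0)
        y,x=np.mgrid[a:b,c:d];cen[n,col]=np.array([(w*x).sum(),(w*y).sum()])/w.sum()
        print(n,col,cen[n,col].round(2),(w>0).sum())
P={}
for col in("yellow","red","blue"):
    print(col,*tri(cen["side",col],cen["top",col]))
    P[col]=tri(cen["side",col],cen["top",col])[0]
d=P["blue"]-P["yellow"];print(d,np.degrees(np.arctan2(d[1],d[0])),np.hypot(*d[:2]))
off=lambda n,u,v:np.array([(u+.5)/6-.5+(220 if n=="side" else 195),(v+.5)/6-.5+(165 if n=="side" else 160)])
print("bolt",*tri(off("side",205,122),off("top",326,165)))
print("side: predicted ring origin nets",proj("side",[559,301.3,73.4]))
E
```

```text
side red [314.89 194.74] 207
side yellow [314.09 207.79] 98
side blue [300.69 194.78] 78
top red [243.19 233.75] 4
top yellow [230.63 236.59] 5
top blue [255.47 230.  ] 2
yellow [402.87402809 371.5893475   57.58089852] [ 0.31610779  0.03865794  0.08698638 -0.39646648]
red [401.12633324 331.59777922  77.47256919] [-2.02118532 -0.25510139 -0.51429986  2.42175546]
blue [424.82946604 289.8876934   58.24913497] [ 0.73521235  0.10314432  0.16122707 -0.86097487]
[ 21.95543796 -81.7016541    0.66823645] -74.95842989490727 84.60024549968865
bolt [557.6168048  309.70938056  98.38135132] [-0.01384336 -0.002792   -0.00137612  0.01703969]
side: predicted ring origin nets [253.24269681 192.23352887]
```

```bash
cat > fit.py <<'E'
from h import *
off=lambda n,u,v:np.array([(u+.5)/6-.5+(220 if n=="side" else 195),(v+.5)/6-.5+(165 if n=="side" else 160)])
t=np.radians(25)
def ringR(yaw):
    u=np.array([np.cos(yaw),np.sin(yaw),0]);x=u*np.cos(t)+np.array([0,0,np.sin(t)])
    z=-u*np.sin(t)+np.array([0,0,np.cos(t)]);return np.c_[x,np.cross(z,x),z]
def standR(yaw): return R.from_euler('z',yaw).as_matrix()
ST=[("top",167,422,[-65,28,34]),("top",387,363,[65,28,34]),("top",418,458,[65,-28,34]),("top",196,522,[-65,-28,34]),
("side",412,224,[65,28,34]),("side",529,341,[-65,28,34]),("side",645,325,[-65,-28,34]),("side",535,408,[-65,28,0]),("side",642,388,[-65,-28,0]),
("side",487,154,[42,0,72]),("side",526,190,[0,0,72]),("side",569,227,[-42,0,72]),
("top",215,456,[-42,0,72]),("top",289,434,[0,0,72]),("top",361,411,[42,0,72])]
RG=[("side",240,218,[-66,16,38]),("side",308,210,[-66,-16,38]),("side",322,245,[-82,-16,38]),("side",258,258,[-82,16,38]),
("top",185,205,[-82,16,38]),("top",215,188,[-66,16,38]),("top",237,245,[-66,-16,38]),("top",205,262,[-82,-16,38])]
EXT={"side":[(118,0,-1),(290,0,1),(57,1,-1),(178,1,1)],"top":[(260,0,-1),(392,0,1),(95,1,-1)]}
if __name__=="__main__":
    # x = stand(x,y,yaw), ring(x,y,z,yaw), side shift(2), top shift(2)
    a=np.linspace(0,2*np.pi,90);circ=np.c_[35.5*np.cos(a),35.5*np.sin(a),np.full(90,32)]
    def f(x,full=False):
        sh={"side":x[7:9],"top":x[9:11]};r=[]
        S=standR(x[2]);s0=np.r_[x[:2],0];G=ringR(x[6]);g0=x[3:6]
        for n,u,v,p in ST: r+=list(proj(n,S@p+s0)+sh[n]-off(n,u,v))
        for n,u,v,p in RG: r+=list(proj(n,G@p+g0)+sh[n]-off(n,u,v))
        for n,l in EXT.items():
            q=np.array([proj(n,G@p+g0)+sh[n] for p in circ])
            for val,ax,sg in l:
                o=off(n,val,val)[ax]; r.append((q[:,ax].max() if sg>0 else q[:,ax].min())-o)
        r=np.array(r)
        if full:return r
        return np.r_[r,x[7:11]/3]
    x0=np.r_[415,331,np.radians(-75),559,301,73.4,np.radians(-68),0,0,0,0]
    s=least_squares(f,x0,loss="soft_l1",f_scale=.4)
    print(s.x[:7].round(1),np.degrees(s.x[[2,6]]),"shift",s.x[7:].round(2))
    r=f(s.x,True);print(r[:30].reshape(-1,2).round(2).tolist());print(r[30:46].reshape(-1,2).round(2).tolist(),r[46:].round(2))
    np.save("pose.npy",s.x)
    G=ringR(s.x[6]);print("nose at -42.5",G@[-42.5,0,22]+s.x[3:6],"back",G@[-100.5,0,22]+s.x[3:6])
    print("patch side obs",off("side",297,301)-s.x[7:9],proj("side",G@[-100.5,0,22]+s.x[3:6]))
    print("ring y",G[:,1])
E
python3 fit.py
```

```text
[414.1 328.6  -1.3 562.4 296.3  71.1  -1.1] [-73.96544494 -64.64648621] shift [-0.04  0.29 -0.87 -0.48]
[[-0.15, 0.3], [0.44, -1.06], [0.14, -0.84], [-0.4, -0.15], [-0.0, -1.06], [-0.01, -0.08], [0.53, -0.6], [-1.7, 0.48], [0.06, 0.47], [0.44, 0.14], [0.41, 0.01], [0.23, 0.19], [-0.08, -0.07], [0.05, -0.16], [0.48, -0.07]]
[[-0.13, 1.01], [-0.44, -0.08], [-0.05, -1.41], [-0.48, -1.06], [0.18, 0.58], [-1.01, 1.14], [-0.5, 0.28], [0.99, -0.32]] [ 1.72 -0.88  1.08 -0.09  0.58 -1.37  0.44]
nose at -42.5 [541.88224337 339.49349363  73.07454368] back [519.37343622 386.99636049  48.5626845 ]
patch side obs [269.12490455 214.46309311] [269.54796723 214.42679516]
ring y [9.03683007e-01 4.28202083e-01 2.77555756e-17]
```

```bash
cat > ov.py <<'E'
from fit import *
import sys
def box(x0,x1,y0,y1,z0,z1):
    P=np.array([[x,y,z] for x in(x0,x1) for y in(y0,y1) for z in(z0,z1)],float)
    E=[(i,j) for i in range(8) for j in range(i) if bin(i^j).count("1")==1];return P,E
def overlay(ims,sp,rp,nose,name,sh={"side":(0,0),"top":(0,0)},rois={"side":(225,175,75,60),"top":(205,170,75,75)},sc=8):
    outs=[]
    for n in("side","top"):
        x0,y0,w,h=rois[n];im=cv2.resize(np.clip(ims[n],0,255).astype(np.uint8)[y0:y0+h,x0:x0+w],None,fx=sc,fy=sc,interpolation=cv2.INTER_CUBIC)
        G=ringR(rp[3]);g0=np.array(rp[:3]);S=standR(sp[2]);s0=np.r_[sp[:2],0]
        pr=lambda p:tuple(int(v) for v in (np.round((proj(n,p)+np.array(sh[n])+.5-[x0,y0])*sc-.5)))
        def dr(P,E,col,A,o):
            q=[pr(A@p+o) for p in P]
            for i,j in E: cv2.line(im,q[i],q[j],col,1)
        a=np.linspace(0,2*np.pi,60);c=np.c_[36*np.cos(a),36*np.sin(a),0*a+32];E=[(i,i+1) for i in range(59)]
        dr(c,E,(0,255,0),G,g0);c2=c.copy();c2[:,2]=8;dr(c2,E,(0,120,0),G,g0)
        dr(*box(-82,-66,-16,16,8,38),(255,0,255),G,g0)
        dr(*box(nose-58,nose-51,-15,15,8,36),(0,255,255),G,g0)
        dr(*box(nose-51,nose,-8,8,12,32),(255,255,0),G,g0)
        dr(*box(-65,65,-28,28,0,34),(0,128,255),S,s0)
        for k in(-42,0,42): dr(*box(k-7,k+7,-7,7,38,72),(0,255,0),S,s0)
        outs.append(im);cv2.imwrite(f"pics/{name}_{n}.png",im)
if __name__=="__main__":
    ims={n:np.load(f"avg_{n}.npy") for n in C}
    overlay(ims,[416,330.8,np.radians(-74.5)],[559,301.3,73.4,np.radians(-68)],-42.5,"ov1")
E
python3 ov.py
```

```text
(no output)
```

View pics/ov1_side.png

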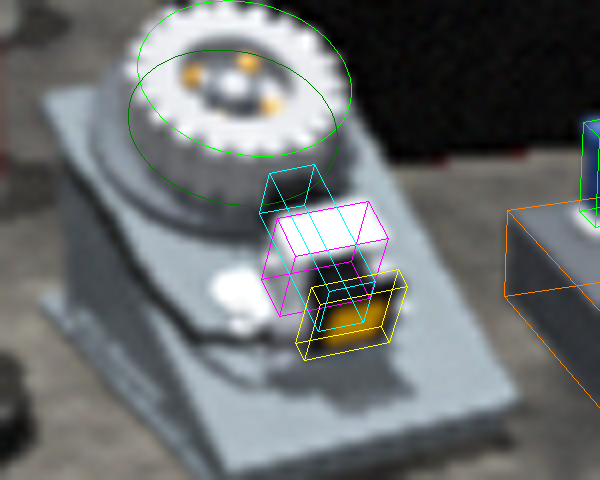

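View pics/ov1_top.png

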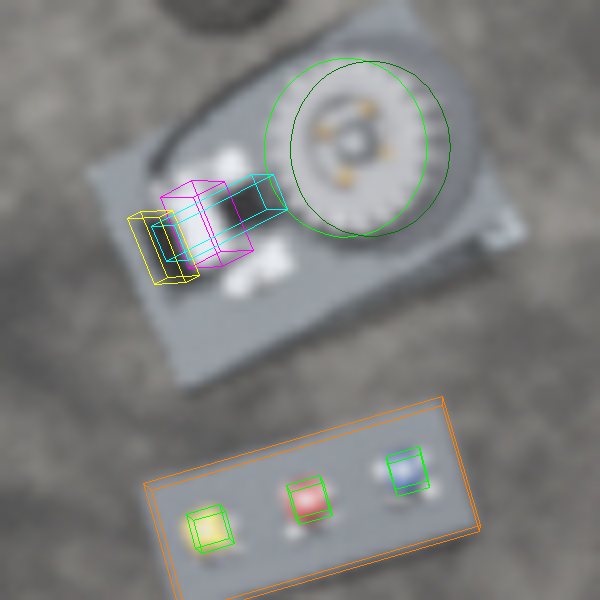

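```bash
cat > refine.py <<'E'
from ov import *
from scipy.ndimage import map_coordinates,gaussian_filter
from scipy.optimize import minimize
ims={n:np.load(f"avg_{n}.npy") for n in C}
g={}
for n in C:
    L=gaussian_filter(ims[n].mean(2),.8); gy,gx=np.gradient(L); g[n]=np.minimum(np.hypot(gx,gy),25)
def seg(a,b,k=25): s=np.linspace(0,1,k)[:,None];return np.array(a)*(1-s)+np.array(b)*s
def quad(x0,x1,y0,y1,z): return [seg([x0,y0,z],[x1,y0,z]),seg([x1,y0,z],[x1,y1,z]),seg([x1,y1,z],[x0,y1,z]),seg([x0,y1,z],[x0,y0,z])]
a=np.linspace(0,2*np.pi,120)
circ=np.c_[34.5*np.cos(a),34.5*np.sin(a),0*a+32]
ring=np.vstack(quad(-82,-66,-16,16,38)+[circ])
stand=np.vstack(quad(-65,65,-28,28,34)+[seg([-65,y,0],[-65,y,34]) for y in(-28,28)]+[q+np.array([k,0,0]) for k in(-42,0,42) for q in quad(-7,7,-7,7,72)])
def val(n,P,sh):
    q=np.array([proj(n,p) for p in P])+sh
    return map_coordinates(g[n],[q[:,1],q[:,0]],order=1).mean()
def cost(x):
    sh={"side":x[7:9],"top":x[9:11]};c=0
    for n in C:
        c-=val(n,ring@ringR(x[6]).T+x[3:6],sh[n])+val(n,stand@standR(x[2]).T+np.r_[x[:2],0],sh[n])
    return c+0.8*np.sum(x[7:11]**2)
best=[]
rng=np.random.default_rng(0)
for k in range(10):
    x0=np.r_[416,330.8,np.radians(-74.7),559.5,301.3,73,np.radians(-66.5),0,0,0,0]+rng.normal(size=11)*np.r_[1.5,1.5,.02,2,2,2,.03,.2,.2,.2,.2]
    s=np.eye(11)*np.r_[2,2,.03,2,2,2,.04,.4,.4,.4,.4]
    m=minimize(cost,x0,method="Nelder-Mead",options=dict(maxfev=900,initial_simplex=np.vstack([x0,x0+s])))
    best.append((m.fun,m.x))
best.sort(key=lambda b:b[0])
for f_,x in best[:5]: print(round(f_,2),x[[0,1,3,4,5]].round(1),np.degrees(x[[2,6]]).round(1),x[7:].round(2))
x=best[0][1];np.save("pose.npy",x)
overlay(ims,x[:3],x[3:7],-42.5,"ov2",{"side":x[7:9],"top":x[9:11]})
E
time python3 refine.py
```

```text
-78.4 [415.6 330.9 561.9 299.8  71.9] [-74.3 -66.1] [-0.03 -0.04 -0.02  0.07]
-78.4 [415.6 330.9 561.8 299.7  71.9] [-74.3 -66.1] [-0.04 -0.04 -0.02  0.04]
-78.4 [415.6 330.9 561.9 299.8  71.9] [-74.3 -66.1] [-0.04 -0.04 -0.02  0.06]
-78.4 [415.6 330.9 561.7 299.7  71.9] [-74.4 -66.2] [-0.05 -0.05 -0.02  0.04]
-78.4 [415.6 330.9 561.9 299.9  71.9] [-74.4 -66. ] [-0.06 -0.05 -0.02  0.06]
real	3m18.669s
user	3m19.017s
sys	0m0.168s
```

```bash
python3 -c "
import cv2,numpy as np
a=cv2.imread('pics/ov2_side.png');b=cv2.imread('pics/ov2_top.png')
b=b[:480];o=np.hstack([a,b]);cv2.imwrite('pics/ov2.png',cv2.resize(o,(800,320)))"
```

```text
(no output)
```

View pics/ov2_side.png

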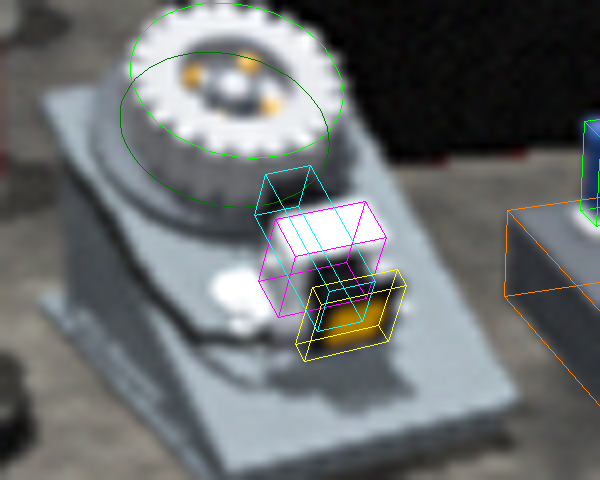

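View pics/ov2_top.png

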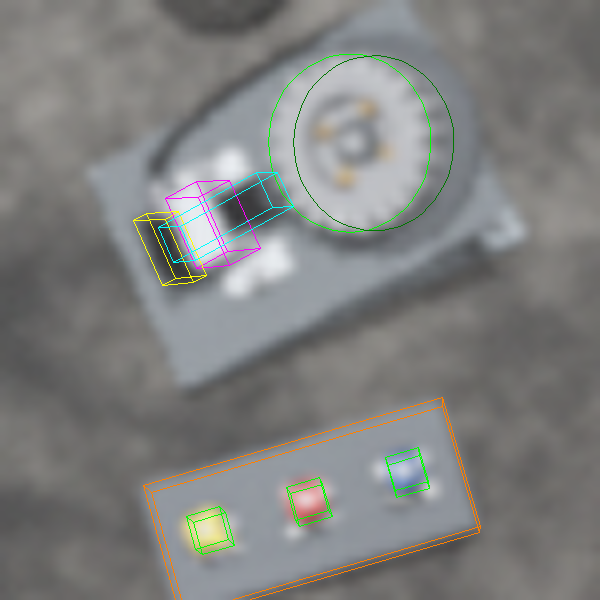

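```bash
cat > nav.py <<'E'
import numpy as np
from cell import sense
from scipy.spatial.transform import Rotation as R
from fit import ringR,standR
try: ST=np.load("stand.npy");RG=np.load("ring.npy")
except Exception:
    ST=np.array([415.6,330.9,np.radians(-74.3)]);RG=np.array([561.8,299.8,71.9,np.radians(-66.1)])
SR=standR(ST[2]);S0=np.r_[ST[:2],0];GR=ringR(RG[3]);G0=RG[:3]
def tool(F,flip=1):  # tool axes: x along frame y*flip, y along -z
    x=F[:,1]*flip;y=-F[:,2];return np.c_[x,y,np.cross(x,y)]
def cur():
    s=sense();return s,np.array(s["ee_pos"]),R.from_rotvec(s["eef_rot"]).as_matrix()
def to(p,Rt,ahead=0):
    """p: wanted position of the TCP (grasp point is 11 behind); prints row"""
    s,c,Rc=cur();d=Rc.T@(p-c)/1000;w=np.degrees(R.from_matrix(Rc.T@Rt).as_rotvec())
    print("row",d.round(4).tolist(),w.round(2).tolist())
def state(F=None,o=None):
    s,c,Rc=cur();print("t",round(s["t"],2),"pos",c.round(1),"F",np.round(s["contact_force"],1),"w",round(s["gripper_width"],1))
    if F is not None: print("in frame: TCP",(F.T@(c-o)).round(2),"force",(F.T@s["contact_force"]).round(2),"tool y in frame",(F.T@Rc[:,1]).round(4),"tool x",(F.T@Rc[:,0]).round(4))
E
python3 - <<'E'
from nav import *
s,c,Rc=cur();print(Rc.round(3))
for f in(1,-1):
    print(f);to(S0+SR@[0,0,180],tool(SR,f));to(S0+SR@[0,0,49],tool(SR,f));to(G0+GR@[-39,0,150],tool(GR,f))
E
```

```text
[[ 0.234  0.    -0.972]
 [ 0.972 -0.     0.234]
 [-0.    -1.    -0.   ]]
1
row [-0.1812, 0.0593, -0.3268] [0.0, 60.79, 0.0]
row [-0.1812, 0.1903, -0.3268] [0.0, 60.79, 0.0]
row [-0.0988, 0.0479, -0.4162] [-23.21, 51.73, 11.47]
-1
row [-0.1812, 0.0593, -0.3268] [0.0, -119.21, -0.0]
row [-0.1812, 0.1903, -0.3268] [0.0, -119.21, -0.0]
row [-0.0988, 0.0479, -0.4162] [13.69, -124.98, 27.7]
```

```bash
python3 -m creep '[-0.181,0.04,-0.327,0,60.8,0,-0.181,0.04,-0.327,0,60.8,0,-0.181,0.04,-0.327,0,60.8,0,-0.181,0.04,-0.327,0,60.8,0,-0.181,0.04,-0.327,0,60.8,0,-0.181,0.04,-0.327,0,60.8,0,-0.181,0.04,-0.327,0,60.8,0,-0.181,0.059,-0.327,0,60.8,0,-0.181,0.059,-0.327,0,60.8,0,-0.181,0.059,-0.327,0,60.8,0,-0.181,0.059,-0.327,0,60.8,0,-0.181,0.059,-0.327,0,60.8,0]' 0
python3 - <<'E'
from nav import *
state(SR,S0);to(S0+SR@[0,0,110],tool(SR));to(S0+SR@[0,0,49],tool(SR))
E
```

```text
t: 5.7
ee_pos: [415.3, 332.2, 181.4]
eef_rot: [-1.559, -0.218, 0.215]
contact_force: [0.3, -0.3, 0.1]
gripper_width: 42.5
t 5.7 pos [415.3 332.2 181.4] F [ 0.3 -0.3  0.1] w 42.5
in frame: TCP [-1.3800e+00  9.0000e-02  1.8145e+02] force [0.34 0.22 0.07] tool y in frame [-9.0e-04  1.6e-03 -1.0e+00] tool x [-0.0019  1.      0.0016]
row [-0.0002, 0.0714, -0.0014] [-0.05, 0.11, 0.09]
row [-0.0003, 0.1324, -0.0015] [-0.05, 0.11, 0.09]
```

```bash
python3 -m creep '[0,0.05,-0.0015,0,0,0,0,0.087,-0.0015,0,0,0,0,0.087,-0.0015,0,0,0,0,0.087,-0.0015,0,0,0]'
cat > look.py <<'E'
import sys,cv2,numpy as np
from cell import *
name=sys.argv[1];b=[int(v) for v in sys.argv[2:]] # side x y w h top x y w h
o=[]
for n,(x,y,w,h) in(("side",b[:4]),("top",b[4:8])):
    i=np.mean([read_camera(n).astype(np.float32) for _ in range(2)],0)
    np.save(f"last_{n}.npy",i);c=i[y:y+h,x:x+w];f=400/w
    o.append(np.clip(cv2.resize(c,(400,int(h*f)),interpolation=cv2.INTER_CUBIC),0,255).astype(np.uint8))
H=min(600,max(k.shape[0] for k in o));out=np.zeros((H,800,3),np.uint8)
for j,k in enumerate(o): out[:k[:H].shape[0],400*j:400*j+400]=k[:H]
cv2.imwrite(f"pics/{name}.png",out)
E
python3 look.py a1 220 140 120 120 190 160 100 100; python3 -c "
from nav import *;state(SR,S0)"
```

```text
t: 6.1
ee_pos: [415.8, 330.2, 94.2]
eef_rot: [-1.56, -0.216, 0.216]
contact_force: [0.4, 0.6, 1.4]
gripper_width: 42.5
t 6.3 pos [417.4 330.7  96.4] F [-0.4 -0.2  0.2] w 42.8
in frame: TCP [ 0.71  1.65 96.44] force [ 0.03 -0.46  0.16] tool y in frame [-0.0016  0.0046 -1.    ] tool x [-2.0e-04  1.0e+00  4.6e-03]
```

View pics/a1.png

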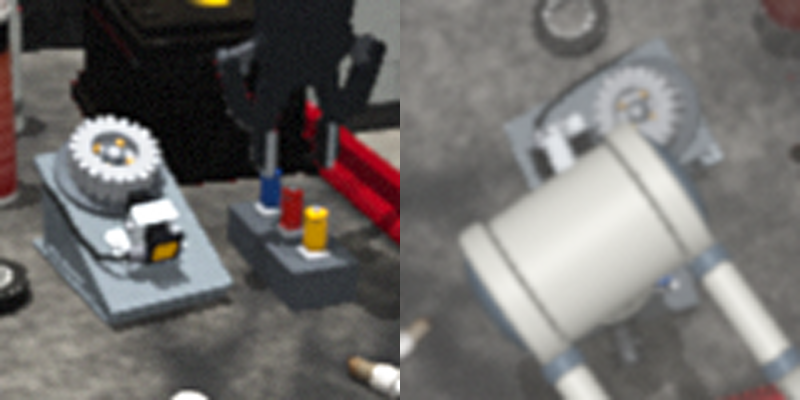

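```bash
python3 - <<'E'
from nav import *
from h import proj
import cv2
for k in range(3): print(sense()["ee_pos"].round(2),sense()["t"])
s,c,Rc=cur()
for dx in(-21,21): print(proj("side",c+Rc@[dx,8,0]))
print("red top",proj("side",S0+SR@[0,0,72]))
i=np.load("last_side.npy")[165:215,285:335]
cv2.imwrite("pics/a1z.png",cv2.resize(np.clip(i,0,255).astype(np.uint8),None,fx=12,fy=12,interpolation=cv2.INTER_CUBIC))
E
```

```text
[417.38 330.66  96.44] 6.3
[417.38 330.66  96.44] 6.3
[417.38 330.66  96.44] 6.3
[314.15015465 189.72257848]
[299.60434687 191.57270564]
red top [307.29408134 196.33910404]
```

View pics/a1z.png

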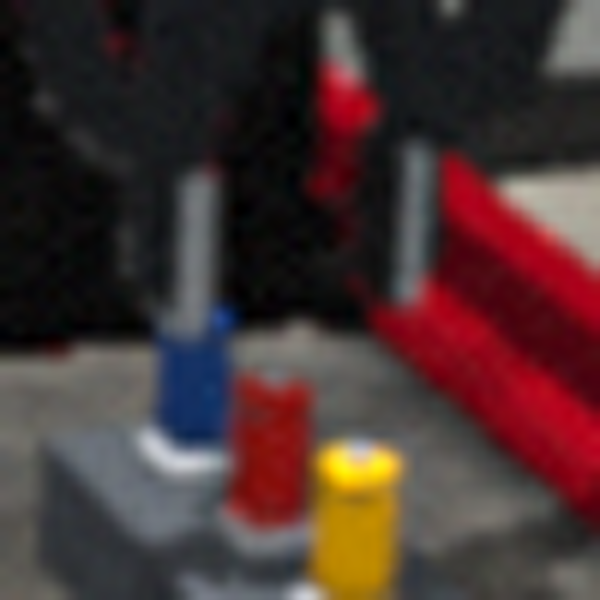

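```bash
python3 - <<'E'
from nav import *
from h import proj
import cv2
from cell import read_camera
i=np.mean([read_camera("side").astype(np.float32) for _ in range(3)],0)
x0,y0=275,150
im=cv2.resize(np.clip(i,0,255).astype(np.uint8)[y0:y0+60,x0:x0+60],None,fx=10,fy=10,interpolation=cv2.INTER_CUBIC)
s,c,Rc=cur();print(c,s["gripper_width"])
w=s["gripper_width"]/2
for sg in(-1,1):
    pts=[(sg*w,2,-11),(sg*w,2,11),(sg*w,-30,11),(sg*w,-30,-11)]
    q=[((proj("side",c+Rc@np.array(p,float))+.5-[x0,y0])*10-.5).round().astype(int) for p in pts]
    cv2.polylines(im,[np.array(q)],True,(0,255,0),1)
q=[((proj("side",S0+SR@np.array([a,b,72]))+.5-[x0,y0])*10-.5).round().astype(int) for a,b in((-7,-7),(7,-7),(7,7),(-7,7))]
cv2.polylines(im,[np.array(q)],True,(255,255,0),1)
cv2.imwrite("pics/a2z.png",im)
E
```

```text
[416.87342773 330.031933    94.90435156] 42.38103443609912
```

View pics/a2z.png

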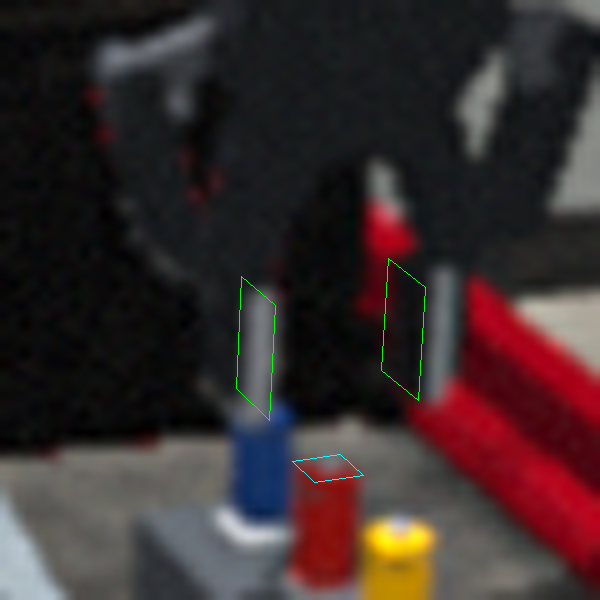

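The overlay puts the finger pads on their predicted outlines (left at about px 302, right at about px 317), straddling the red handle. The arm and the side camera therefore agree to within about 1 mm. Single readings vary by about 1 mm, so I'll also track the commanded pose.

```bash
cat >> nav.py <<'E'
import os
def cmd():
    d=np.load("cmd.npz");return d["p"],d["R"]
def setcmd(p,Rm): np.savez("cmd.npz",p=p,R=Rm)
def applied(row):  # note the last row of a call (reached)
    p,Rm=cmd();row=np.array(row,float);setcmd(p+Rm@(row[:3]*1000),Rm@R.from_rotvec(np.radians(row[3:])).as_matrix())
def need(p,Rt):
    c,Rc=cmd();d=Rc.T@(p-c)/1000;w=np.degrees(R.from_matrix(Rc.T@Rt).as_rotvec())
    print("row",d.round(4).tolist(),w.round(2).tolist())
def avg(n=6,F=None,o=None):
    from cell import read_camera
    P=[];FF=[];W=[]
    for _ in range(n):
        s=sense();P.append(s["ee_pos"]);FF.append(s["contact_force"]);W.append(s["eef_rot"]);read_camera("side")
    P=np.mean(P,0);FF=np.mean(FF,0);Rm=R.from_rotvec(np.mean(W,0)).as_matrix();c,Rc=cmd()
    print("t",round(s["t"],2),"meas",P.round(2),"cmd",c.round(2),"err tool mm",(Rc.T@(P-c)).round(2),"rot",np.degrees(R.from_matrix(Rc.T@Rm).as_rotvec()).round(2),"w",round(s["gripper_width"],1))
    if F is not None: print("frame TCP meas",(F.T@(P-o)).round(2),"cmd",(F.T@(c-o)).round(2),"force",(F.T@FF).round(2))
E
python3 - <<'E'
from nav import *
a=np.radians(76.49);x=np.array([np.cos(a),np.sin(a),0]);y=np.array([0,0,-1.])
setcmd(np.array([140.176,583.41,239.275]),np.c_[x,y,np.cross(x,y)])
applied([-0.181,0.059,-0.327,0,60.8,0]);applied([0,0.087,-0.0015,0,0,0])
avg(6,SR,S0);need(S0+SR@[0,0,49],tool(SR))
E
```

```text
t 6.7 meas [416.53 329.74  94.01] cmd [416.25 329.58  93.28] err tool mm [ 0.31 -0.74  0.07] rot [ 0.02  0.   -0.06] w 43.0
frame TCP meas [ 1.37  0.58 94.01] cmd [ 1.44  0.27 93.28] force [ 0.19  0.14 -0.1 ]
row [-0.0003, 0.0443, 0.0014] [0.0, -0.01, 0.0]
```

```bash
python3 -m creep '[0,0.015,0.0014,0,0,0,0,0.03,0.0014,0,0,0,0,0.044,0.0014,0,0,0,0,0.044,0.0014,0,0,0]' && python3 -m creep '[0,0,0,0,0,0,0,0,0,0,0,0,0,0,0,0,0,0,0,0,0,0,0,0,0,0,0,0,0,0,0,0,0,0,0,0]' -1
python3 - <<'E'
from nav import *
applied([0,0.044,0.0014,0,0,0]);avg(5,SR,S0)
E
```

```text
t: 7.15
ee_pos: [414.1, 329.7, 45.2]
eef_rot: [-1.563, -0.211, 0.22]
contact_force: [0.2, -0.7, -0.2]
gripper_width: 42.9
t: 7.75
ee_pos: [416.2, 331.1, 49.9]
eef_rot: [-1.56, -0.216, 0.214]
contact_force: [-0.5, 0.5, 2.8]
gripper_width: 13.0
t 7.95 meas [416.19 331.15  49.92] cmd [415.87 330.93  49.28] err tool mm [ 0.36 -0.65  0.13] rot [ 0.02 -0.   -0.06] w 12.9
frame TCP meas [-0.08  0.63 49.92] cmd [4.000e-02 2.700e-01 4.928e+01] force [-0.45  0.2   3.11]
```

```bash
python3 -m creep '[0,-0.02,0,0,0,0,0,-0.06,0,0,0,0,0,-0.1,0,0,0,0,0,-0.14,0,0,0,0,0,-0.14,0,0,0,0]'
python3 - <<'E'
from nav import *
applied([0,-0.14,0,0,0,0]);avg(5,SR,S0)
need(G0+GR@[-39.2,0,32+26+22+15.3],tool(GR))
E
python3 look.py b1 270 100 60 60 190 160 100 100
```

```text
t: 8.5
ee_pos: [417.6, 332.2, 196.0]
eef_rot: [-1.555, -0.222, 0.208]
contact_force: [1.0, -0.1, 0.6]
gripper_width: 12.5
t 8.7 meas [416.29 331.24 190.76] cmd [415.87 330.93 189.28] err tool mm [ 0.49 -1.48  0.18] rot [ 0.05 -0.   -0.14] w 12.7
frame TCP meas [-1.4000e-01  7.6000e-01  1.9076e+02] cmd [4.0000e-02 2.7000e-01 1.8927e+02] force [ 0.11  0.56 -0.63]
row [0.1212, 0.0476, 0.0056] [-24.96, -8.08, -1.79]
```

View pics/b1.png

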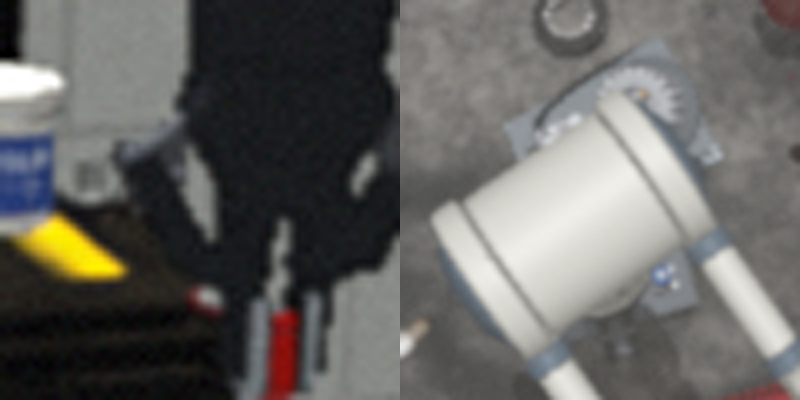

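```bash
python3 - <<'E'
from nav import *
need(G0+GR@[-39.2,0,130],tool(GR))
from cell import find_in,read_camera
read_camera("side")
for t in("can_post_wash","can_dry_lube"): print(t,find_in("side",t)[:1])
E
```

```text
row [0.1192, 0.0161, 0.0201] [-24.96, -8.08, -1.79]
can_post_wash [{'position': [680.1, 195.0, 112.3], 'score': 0.84}]
can_dry_lube [{'position': [668.6, 10.1, 183.1], 'score': 0.89}]
```

```bash
python3 -m creep '[0.03,0,0.005,-6,-2,-0.5,0.07,0.005,0.012,-14,-5,-1,0.119,0.016,0.02,-25,-8.1,-1.8,0.119,0.016,0.02,-25,-8.1,-1.8,0.119,0.016,0.02,-25,-8.1,-1.8,0.119,0.016,0.02,-25,-8.1,-1.8]'
python3 - <<'E'
from nav import *
applied([0.119,0.016,0.02,-25,-8.1,-1.8]);avg(6,GR,G0)
need(G0+GR@[-39.2,0,32+26+6+15.3],tool(GR))
E
python3 look.py b2 220 110 80 110 190 160 100 100
```

```text
t: 9.7
ee_pos: [524.9, 382.6, 174.0]
eef_rot: [-1.973, -0.418, 0.265]
contact_force: [-0.8, 0.3, 0.1]
gripper_width: 13.0
t 9.95 meas [525.23 381.96 176.48] cmd [525.03 382.37 173.28] err tool mm [ 0.03 -2.71 -1.77] rot [ 0.14  0.16 -0.21] w 13.1
frame TCP meas [-37.31  -0.14 132.79] cmd [-39.07  -0.17 130.08] force [ 0.18 -0.3  -0.06]
row [0.0002, 0.0508, 0.0002] [0.04, 0.02, 0.01]
```

View pics/b2.png

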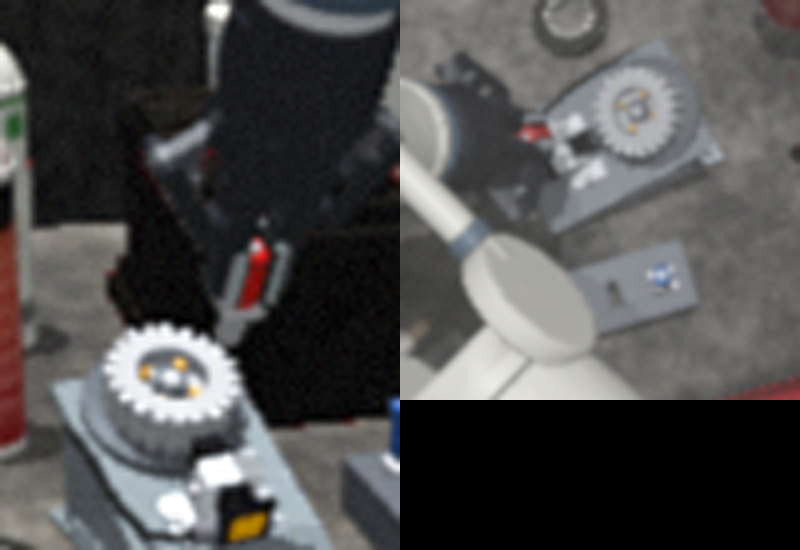

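```bash
python3 -m creep '[0,0.02,0.0019,0,0,0,0,0.04,0.0019,0,0,0,0,0.05,0.0019,0,0,0,0,0.0535,0.0019,0,0,0,0,0.0535,0.0019,0,0,0]'
python3 - <<'E'
from nav import *
applied([0,0.0535,0.0019,0,0,0]);avg(8,GR,G0)
E
python3 look.py b3 230 160 60 60 205 165 60 60
```

```text
t: 10.7
ee_pos: [533.5, 363.0, 123.9]
eef_rot: [-1.974, -0.418, 0.266]
contact_force: [0.3, -0.0, -0.6]
gripper_width: 12.9
t 11.05 meas [533.67 363.6  124.84] cmd [533.51 363.24 124.  ] err tool mm [ 0.29 -0.87 -0.12] rot [ 0.02  0.02 -0.06] w 12.5
frame TCP meas [-40.82   0.13  77.45] cmd [-40.93  -0.16  76.57] force [ 0.02  0.04 -0.36]
```

View pics/b3.png

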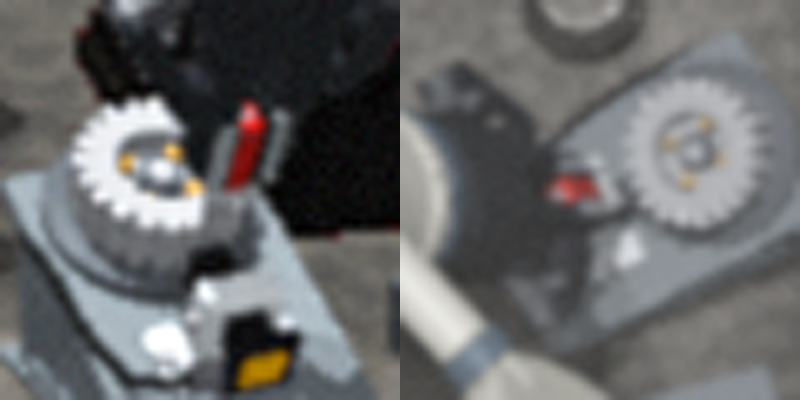

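```bash
cat > ovg.py <<'E'
from ov import *
from nav import *
import sys
def ovg(name,gx,gz,nose=-42.5,gy=0):
    for n,(x0,y0,w,h) in{"side":(235,165,50,50),"top":(205,165,60,60)}.items():
        sc=10 if n=="top" else 12
        im=cv2.resize(np.clip(np.load(f"last_{n}.npy"),0,255).astype(np.uint8)[y0:y0+h,x0:x0+w],None,fx=sc,fy=sc,interpolation=cv2.INTER_CUBIC)
        def dr(P,E,col):
            q=[tuple(int(v) for v in ((proj(n,GR@p+G0)+.5-[x0,y0])*sc-.5).round()) for p in P]
            for i,j in E: cv2.line(im,q[i],q[j],col,1)
        a=np.linspace(0,2*np.pi,60);dr(np.c_[36*np.cos(a),36*np.sin(a),0*a+32],[(i,i+1) for i in range(59)],(0,255,0))
        dr(*box(-82,-66,-16,16,8,38),(255,0,255))
        dr(*box(nose-58,nose-51,-15,15,8,36),(0,255,255))
        for b,c in((box(-7,7,-7,7,4,38),(255,255,0)),(box(-10,10,-10,10,0,4),(255,255,255)),(box(-1.5,1.5,-7,7,-26,0),(0,128,255))):
            dr(b[0]+[gx,gy,gz],b[1],c)
        cv2.imwrite(f"pics/{name}_{n}.png",im)
E
python3 -c "
from ovg import *
ovg('og1',-40.8,77.4-15.6)"
```

```text
(no output)
```

View pics/og1_side.png

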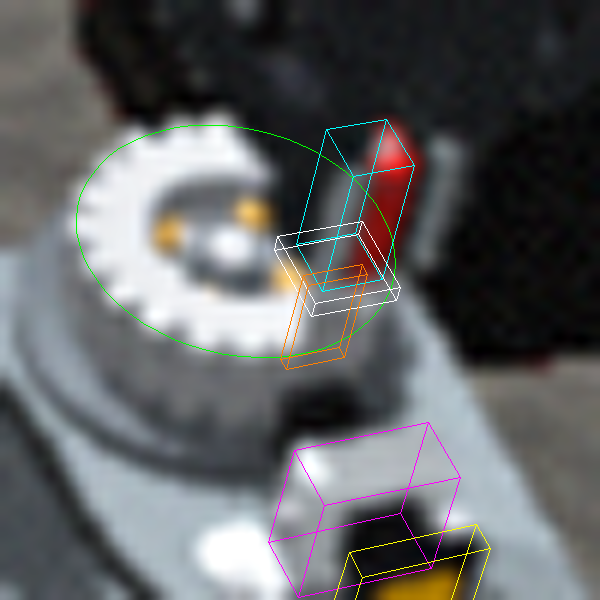

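View pics/og1_top.png

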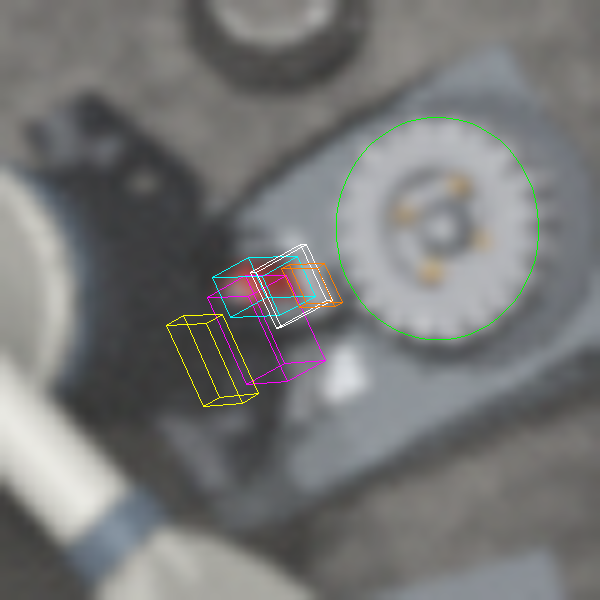

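```bash
python3 -m creep '[0,0,-0.0016,0,0,0,0,0.003,-0.0016,0,0,0,0,0.005,-0.0016,0,0,0,0,0.007,-0.0016,0,0,0,0,0.007,-0.0016,0,0,0]'
python3 - <<'E'
from nav import *
applied([0,0.007,-0.0016,0,0,0]);avg(6,GR,G0)
E
```

```text
t: 11.8
ee_pos: [535.2, 358.9, 117.7]
eef_rot: [-1.975, -0.418, 0.267]
contact_force: [-0.5, -0.3, 0.5]
gripper_width: 13.0
t 12.05 meas [535.28 359.13 118.2 ] cmd [535.3  359.21 118.34] err tool mm [-0.05  0.14  0.  ] rot [-0.   -0.    0.01] w 13.1
frame TCP meas [-39.33  -0.2   69.43] cmd [-39.33  -0.16  69.57] force [-0.02  0.06 -0.28]
```

```bash
python3 -m creep '[0,0.003,0,0,0,0,0,0.005,0,0,0,0,0,0.007,0,0,0,0,0,0.007,0,0,0,0]'
python3 - <<'E'
from nav import *
applied([0,0.007,0,0,0,0]);avg(5,GR,G0)
E
```

```text
t: 12.5
ee_pos: [536.4, 356.2, 111.4]
eef_rot: [-1.975, -0.418, 0.267]
contact_force: [0.4, 0.6, -0.6]
gripper_width: 13.1
t 12.7 meas [536.48 356.38 111.81] cmd [536.5  356.5  111.99] err tool mm [-0.07  0.21 -0.  ] rot [-0.01 -0.    0.02] w 13.2
frame TCP meas [-39.32  -0.23  62.37] cmd [-39.32  -0.16  62.57] force [-0.36  0.45 -0.54]
```

```bash
python3 -m creep '[0,0.004,0,0,0,0,0,0.008,0,0,0,0,0,0.012,0,0,0,0,0,0.012,0,0,0,0]'
python3 - <<'E'
from nav import *
applied([0,0.012,0,0,0,0]);avg(5,GR,G0)
E
```

```text
t: 13.15
ee_pos: [538.3, 351.3, 100.0]
eef_rot: [-1.975, -0.417, 0.268]
contact_force: [0.2, 0.4, -1.1]
gripper_width: 13.1
t 13.35 meas [538.48 351.61 100.71] cmd [538.56 351.85 101.12] err tool mm [-0.17  0.45  0.  ] rot [-0.01 -0.01  0.04] w 13.3
frame TCP meas [-39.32  -0.32  50.13] cmd [-39.31  -0.15  50.57] force [-0.32  0.02 -0.57]
```

Still no contact, and the collar should be about 3 mm above the ring. I'll go on down in small steps until it seats.

```bash
python3 -m creep '[0,0.001,0,0,0,0,0,0.002,0,0,0,0,0,0.002,0,0,0,0,0,0.002,0,0,0,0]'
python3 - <<'E'
from nav import *
applied([0,0.002,0,0,0,0]);avg(4,GR,G0)
E
python3 -m creep '[0,0.0005,0,0,0,0,0,0.001,0,0,0,0,0,0.001,0,0,0,0,0,0.001,0,0,0,0]'
python3 - <<'E'
from nav import *
applied([0,0.001,0,0,0,0]);avg(4,GR,G0)
E
```

```text
t: 13.8
ee_pos: [539.0, 351.2, 99.5]
eef_rot: [-1.974, -0.419, 0.266]
contact_force: [0.8, 0.3, 1.7]
gripper_width: 13.2
t 13.95 meas [538.97 351.19  99.54] cmd [538.91 351.08  99.31] err tool mm [ 0.11 -0.24 -0.03] rot [ 0.01  0.01 -0.02] w 13.2
frame TCP meas [-39.28  -0.05  48.81] cmd [-39.31  -0.15  48.57] force [-0.07  0.29  1.26]
t: 14.4
ee_pos: [539.1, 351.1, 99.3]
eef_rot: [-1.973, -0.419, 0.265]
contact_force: [-2.5, 1.7, 4.5]
gripper_width: 13.0
t 14.55 meas [539.08 351.09  99.35] cmd [539.08 350.69  98.4 ] err tool mm [ 0.16 -1.01 -0.07] rot [ 0.03  0.02 -0.06] w 13.2
frame TCP meas [-3.924e+01  1.000e-02  4.858e+01] cmd [-39.31  -0.15  47.57] force [-0.38 -1.39  5.66]
```

```bash
python3 -m creep '[0,0.0008,0,0,0,0,0,0.0008,0,0,0,0,0,-0.0008,0,0,0,0,0,-0.0008,0,0,0,0]'
python3 -m creep '[0,0,0,0,0,0,0,0,0,0,0,0,0,0,0,0,0,0,0,0,0,0,0,0,0,0,0,0,0,0]' 0
python3 - <<'E'
from nav import *
applied([0,-0.0008,0,0,0,0]);avg(4,GR,G0)
E
python3 look.py c1 230 160 60 60 205 165 60 60
```

```text
t: 15.0
ee_pos: [539.0, 351.1, 99.4]
eef_rot: [-1.974, -0.419, 0.266]
contact_force: [-1.6, 1.5, 3.7]
gripper_width: 13.1
t: 15.5
ee_pos: [538.9, 350.9, 98.9]
eef_rot: [-1.974, -0.418, 0.266]
contact_force: [-0.3, 0.2, -0.2]
gripper_width: 42.3
t 15.65 meas [538.94 350.93  99.01] cmd [538.94 351.    99.13] err tool mm [-0.03  0.13 -0.01] rot [-0.   -0.    0.01] w 42.7
frame TCP meas [-39.3   -0.18  48.24] cmd [-39.31  -0.15  48.37] force [-0.01 -0.11  0.17]
```

View pics/c1.png

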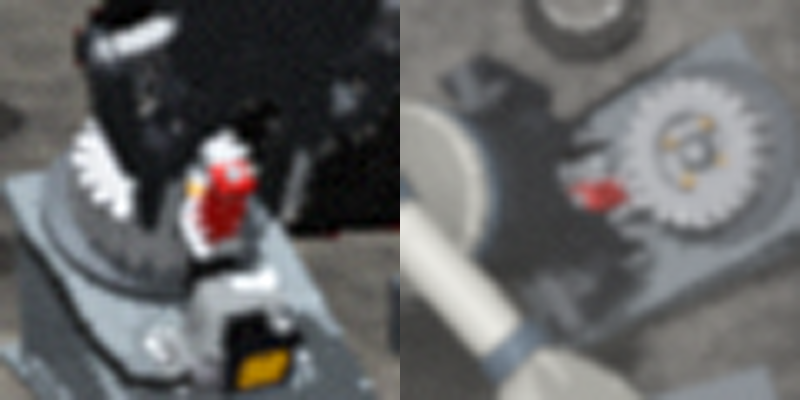

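```bash
python3 -m creep '[0,-0.01,0,0,0,0,0,-0.03,0,0,0,0,0,-0.06,0,0,0,0,0,-0.09,0,0,0,0,0,-0.09,0,0,0,0]'
python3 - <<'E'
from nav import *
applied([0,-0.09,0,0,0,0]);avg(4,GR,G0)
need(G0+GR@[-122,0,138],tool(GR));need(G0+GR@[-122,0,21],tool(GR))
E
python3 look.py c2 230 160 60 60 205 165 60 60
python3 -c "
from ovg import *
ovg('og2',-39.3,32)"
```

```text
t: 16.4
ee_pos: [523.9, 388.4, 186.9]
eef_rot: [-1.969, -0.424, 0.259]
contact_force: [0.4, 0.9, 0.6]
gripper_width: 42.8
t 16.55 meas [523.69 387.06 183.37] cmd [523.49 385.83 180.67] err tool mm [ 0.68 -2.89 -0.2 ] rot [ 0.09  0.05 -0.23] w 42.8
frame TCP meas [-39.19   0.51 141.27] cmd [-39.38  -0.17 138.37] force [-0.16  0.09 -0.03]
row [0.0002, 0.0003, 0.0826] [0.04, 0.02, 0.01]
row [0.0002, 0.1173, 0.0827] [0.04, 0.02, 0.01]
```

View pics/c2.png

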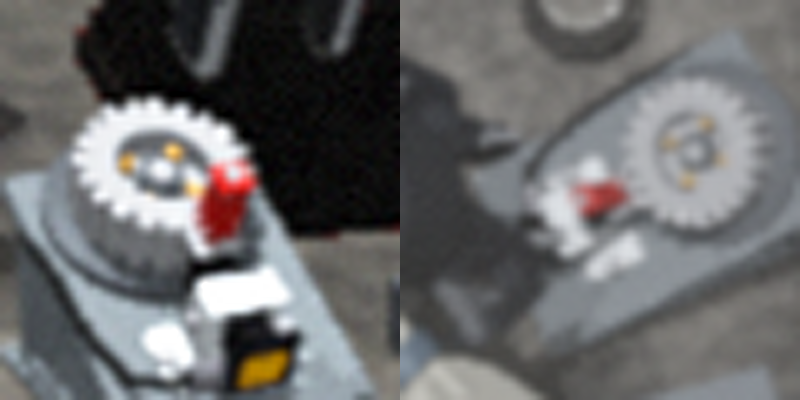

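View pics/og2_side.png

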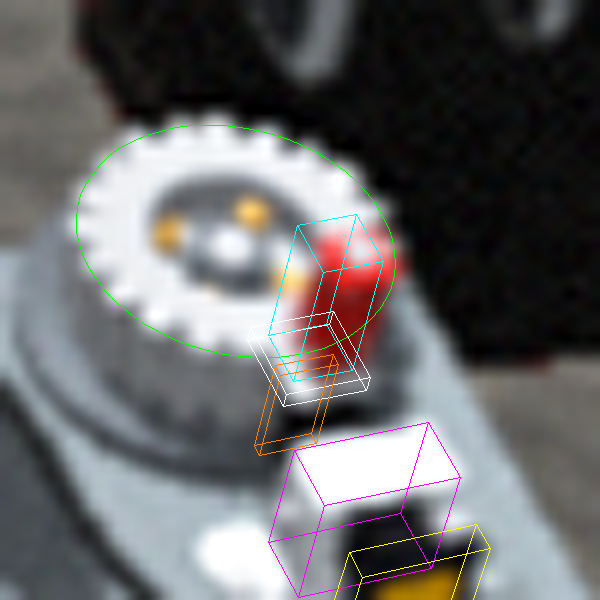

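View pics/og2_top.png

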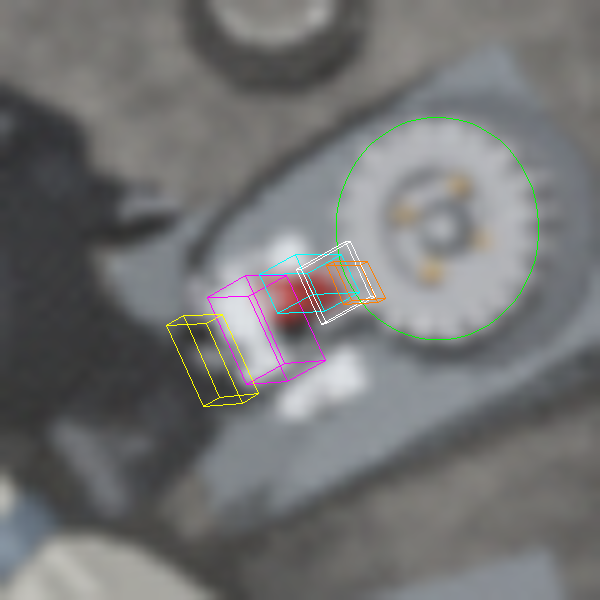

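```bash
cat > gfit.py <<'E'
from ov import *
from nav import *
from scipy.optimize import minimize
def gfit(F,o,x0,win={"side":(235,165,50,50),"top":(205,165,60,60)},free=(1,1,0,1,1),prior=True,verbose=True):
    P,_=box(-7,7,-7,7,4,38);obs={}
    for n,(a,b,w,h) in win.items():
        i=np.clip(np.load(f"last_{n}.npy"),0,255)[b:b+h,a:a+w]
        r=i[...,2]-np.maximum(i[...,1],i[...,0]);obs[n]=np.clip(r/np.percentile(r,99.3),0,1)
    def render(x,n):
        a,b,w,h=win[n];A=F@R.from_euler("xy",[x[3],x[4]],degrees=True).as_matrix();k=8
        q=np.array([proj(n,A@p+F@x[:3]+o) for p in P])
        hull=cv2.convexHull(((q+.5-[a,b])*k*16).astype(np.float32)).round().astype(np.int32)
        m=np.zeros((h*k,w*k),np.float32);cv2.fillConvexPoly(m,hull,1,shift=4)
        return cv2.GaussianBlur(cv2.resize(m,(w,h),interpolation=cv2.INTER_AREA),(0,0),.6)
    fr=np.array(free,bool);x0=np.array(x0,float)
    def cost(v):
        x=x0.copy();x[fr]=v;c=0
        for n in win:
            m=render(x,n);c+=((m-obs[n])**2).sum()
        return c+ (0.002*(x[3]**2+x[4]**2) if prior else 0)
    best=None
    for s in(1,-1):
        st=x0[fr];sim=np.vstack([st,st+s*np.diag(np.array([3,3,2,5,5.])[fr])])
        m=minimize(cost,st,method="Nelder-Mead",options=dict(initial_simplex=sim,maxfev=500))
        if best is None or m.fun<best.fun: best=m
    x=x0.copy();x[fr]=best.x
    if verbose: print("gauge fit x,y,z,roll,pitch",x.round(2),"cost",round(best.fun,2),"start",round(cost(x0[fr]),2))
    return x
if __name__=="__main__":
    gfit(GR,G0,[-39.3,0,32,0,0]);gfit(GR,G0,[-39.3,0,32,0,0],free=(1,1,0,0,0));gfit(GR,G0,[-39.3,0,32,0,0],free=(1,1,1,0,0));gfit(GR,G0,[-39.3,0,32,0,0],free=(0,0,0,1,1))
    for n in C: np.save(f"keep_{n}.npy",np.load(f"avg_{n}.npy")); 
E
python3 gfit.py
```

```text
gauge fit x,y,z,roll,pitch [-40.81  -2.66  32.    -0.57  -4.61] cost 23.5 start 47.0
gauge fit x,y,z,roll,pitch [-42.34  -2.72  32.     0.     0.  ] cost 24.61 start 47.0
gauge fit x,y,z,roll,pitch [-42.54  -2.49  34.53   0.     0.  ] cost 22.37 start 47.0
gauge fit x,y,z,roll,pitch [-39.3    0.    32.     5.04  -6.85] cost 25.91 start 47.0
```

```bash
python3 - <<'E'
from gfit import *
import gfit as g
o=np.load
g.np.load=lambda f:o(f.replace("last","avg"))
w={"side":(296,180,22,40),"top":(225,215,35,35)}
gfit.__call__
g.gfit(SR,S0,[0,0,34,0,0],win=w);g.gfit(SR,S0,[0,0,34,0,0],win=w,free=(1,1,0,0,0));g.gfit(SR,S0,[0,0,34,0,0],win=w,free=(1,1,1,0,0))
E
```

```text
gauge fit x,y,z,roll,pitch [-0.53 -1.78 34.   -3.2  -0.9 ] cost 41.81 start 43.41
gauge fit x,y,z,roll,pitch [-0.81 -0.59 34.    0.    0.  ] cost 42.5 start 43.41
gauge fit x,y,z,roll,pitch [-1.36 -0.24 35.88  0.    0.  ] cost 41.15 start 43.41
```

Released. Red is at about px (263,190) in the side view, standing in the gap and leaning slightly towards the pickup, as expected with the gap still wide. Now I'll go round behind the flange with the fingers shut.

```bash
python3 -m creep '[0,0,0.04,0,0,0,0,0,0.083,0,0,0,0,0.03,0.083,0,0,0,0,0.07,0.083,0,0,0,0,0.1,0.083,0,0,0,0,0.1,0.083,0,0,0,0,0.1,0.083,0,0,0]' -1
python3 - <<'E'
from nav import *
applied([0,0.1,0.083,0,0,0]);avg(5,GR,G0)
need(G0+GR@[-122,0,21],tool(GR))
E
python3 look.py d1 230 160 70 70 200 160 70 70
```

```text
t: 17.5
ee_pos: [510.1, 415.5, 54.9]
eef_rot: [-1.975, -0.417, 0.267]
contact_force: [0.7, 0.7, 1.7]
gripper_width: -0.1
t 17.7 meas [510.62 416.71  56.88] cmd [510.17 415.87  54.93] err tool mm [ 0.75 -2.01 -0.29] rot [ 0.05  0.05 -0.12] w 0.4
frame TCP meas [-122.01    0.57   40.32] cmd [-122.3    -0.18   38.31] force [0.28 0.25 0.51]
row [0.0002, 0.0173, -0.0003] [0.04, 0.02, 0.01]
```

View pics/d1.png

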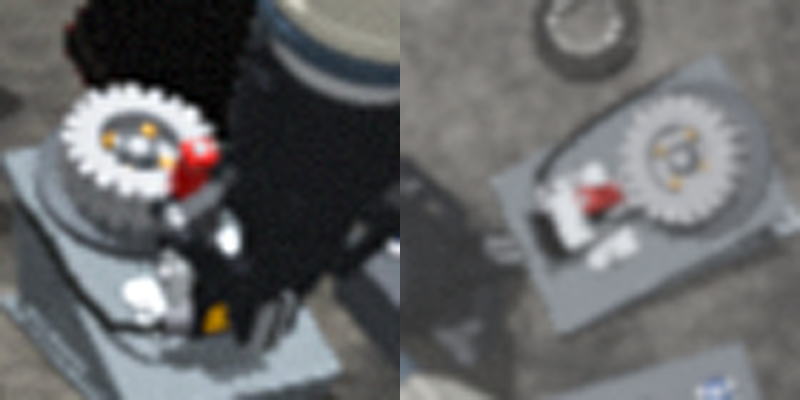

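```bash
python3 - <<'E'
from ovg import *
s,c,Rc=cur()
for n,(x0,y0,w,h) in{"side":(245,185,50,45),"top":(200,170,60,50)}.items():
    sc=12
    im=cv2.resize(np.clip(np.load(f"last_{n}.npy"),0,255).astype(np.uint8)[y0:y0+h,x0:x0+w],None,fx=sc,fy=sc,interpolation=cv2.INTER_CUBIC)
    def dr(P,E,col,A=GR,o=G0):
        q=[tuple(int(v) for v in ((proj(n,A@p+o)+.5-[x0,y0])*sc-.5).round()) for p in P]
        for i,j in E: cv2.line(im,q[i],q[j],col,1)
    dr(*box(-82,-66,-16,16,8,38),(255,0,255));dr(*box(-100.5,-93.5,-15,15,8,36),(0,255,255))
    a=np.linspace(0,2*np.pi,60);dr(np.c_[36*np.cos(a),36*np.sin(a),0*a+32],[(i,i+1) for i in range(59)],(0,255,0))
    dr(*box(-9,9,-35,8,-11,11),(0,128,255),Rc,c)
    cv2.imwrite(f"pics/od_{n}.png",im)
E
```

```text
(no output)
```

View pics/od_side.png

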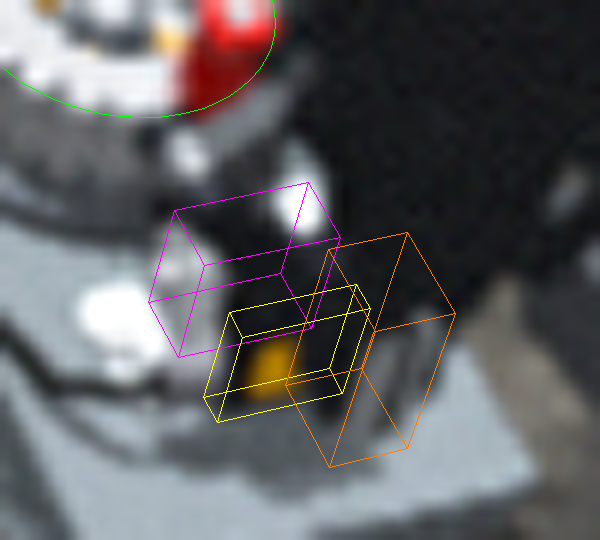

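View pics/od_top.png

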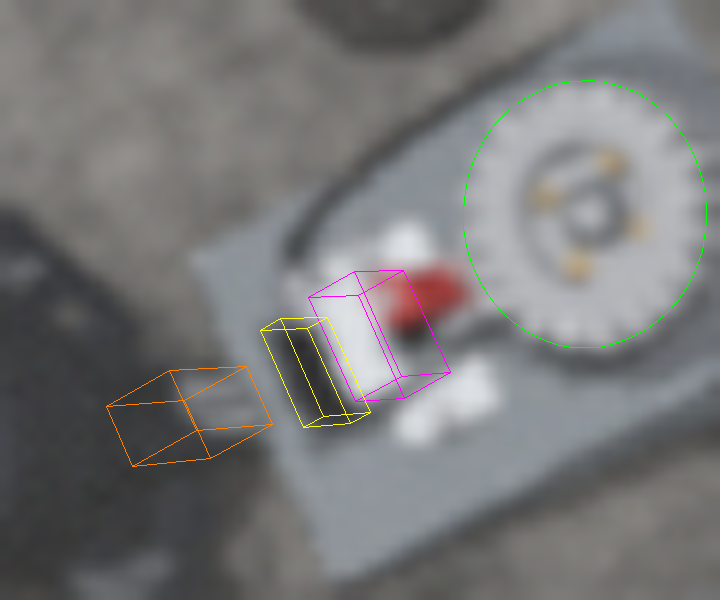

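```bash
python3 -m creep '[0,0.006,0,0,0,0,0,0.012,0,0,0,0,0,0.016,0,0,0,0,0,0.016,0,0,0,0,0,0.016,-0.004,0,0,0,0,0.016,-0.008,0,0,0,0,0.016,-0.008,0,0,0]'
python3 - <<'E'
from nav import *
applied([0,0.016,-0.008,0,0,0]);avg(5,GR,G0)
E
```

```text
t: 18.65
ee_pos: [516.4, 402.7, 44.7]
eef_rot: [-1.974, -0.418, 0.265]
contact_force: [0.1, -0.3, 0.1]
gripper_width: -0.1
t 18.85 meas [516.11 403.    44.34] cmd [515.85 403.05  43.83] err tool mm [ 0.21 -0.4  -0.35] rot [ 0.02  0.03 -0.03] w -0.0
frame TCP meas [-1.1394e+02  4.0000e-02  2.2720e+01] cmd [-114.29   -0.17   22.32] force [ 0.04 -0.16  0.24]
```

```bash
python3 -m creep '[0,0,-0.001,0,0,0,0,0,-0.002,0,0,0,0,0,-0.002,0,0,0,0,0,-0.002,0,0,0]'
python3 - <<'E'
from nav import *
applied([0,0,-0.002,0,0,0]);avg(3,GR,G0)
E
python3 -m creep '[0,0,-0.001,0,0,0,0,0,-0.002,0,0,0,0,0,-0.002,0,0,0,0,0,-0.002,0,0,0]'
python3 - <<'E'
from nav import *
applied([0,0,-0.002,0,0,0]);avg(3,GR,G0)
E
```

```text
t: 19.3
ee_pos: [516.6, 401.4, 44.7]
eef_rot: [-1.974, -0.418, 0.266]
contact_force: [-0.4, -0.4, 0.3]
gripper_width: -0.3
t 19.4 meas [516.59 401.39  44.66] cmd [516.59 401.4   44.67] err tool mm [-0.    0.02 -0.  ] rot [-0. -0.  0.] w -0.3
frame TCP meas [-112.29   -0.18   22.3 ] cmd [-112.29   -0.17   22.32] force [0.03 0.05 0.05]
t: 19.85
ee_pos: [517.0, 400.4, 45.1]
eef_rot: [-1.973, -0.419, 0.267]
contact_force: [-1.7, 5.1, -2.9]
gripper_width: -0.0
t 19.95 meas [516.96 400.41  45.15] cmd [517.32 399.74  45.52] err tool mm [-0.07  0.02  0.84] rot [ 0.07 -0.04 -0.01] w 0.1
frame TCP meas [-111.13   -0.24   22.31] cmd [-110.29   -0.17   22.32] force [-5.5   0.43 -0.28]
```

```bash
for k in 1; do python3 -m creep '[0,0,-0.001,0,0,0,0,0,-0.001,0,0,0,0,0,-0.001,0,0,0]' >/dev/null; done
python3 - <<'E'
from nav import *
applied([0,0,-0.001,0,0,0]);avg(3,GR,G0)
E
python3 -m creep '[0,0,-0.001,0,0,0,0,0,-0.001,0,0,0,0,0,-0.001,0,0,0]' >/dev/null
python3 - <<'E'
from nav import *
applied([0,0,-0.001,0,0,0]);avg(3,GR,G0)
E
python3 -m creep '[0,0,-0.001,0,0,0,0,0,-0.001,0,0,0,0,0,-0.001,0,0,0]' >/dev/null
python3 - <<'E'
from nav import *
applied([0,0,-0.001,0,0,0]);avg(3,GR,G0)
E
```

```text
t 20.4 meas [517.37 399.47  45.61] cmd [517.69 398.91  45.94] err tool mm [-0.07  0.03  0.72] rot [ 0.05 -0.04 -0.01] w 0.0
frame TCP meas [-110.01   -0.24   22.29] cmd [-109.29   -0.17   22.32] force [-5.57  0.38 -0.23]
t 20.85 meas [517.74 398.62  46.05] cmd [518.06 398.09  46.37] err tool mm [-0.08  0.03  0.7 ] rot [ 0.05 -0.04 -0.01] w -0.1
frame TCP meas [-108.99   -0.25   22.3 ] cmd [-108.29   -0.17   22.32] force [-5.73  0.77 -0.59]
t 21.3 meas [518.06 397.92  46.43] cmd [518.42 397.26  46.79] err tool mm [-0.06  0.    0.84] rot [ 0.07 -0.04 -0.01] w 0.1
frame TCP meas [-108.13   -0.23   22.32] cmd [-107.29   -0.17   22.32] force [-5.4   1.14 -0.32]
```

```bash
for k in 1; do python3 -m creep '[0,0,-0.001,0,0,0,0,0,-0.001,0,0,0,0,0,-0.001,0,0,0]' >/dev/null; done
python3 - <<'E'
from nav import *
applied([0,0,-0.001,0,0,0]);avg(3,GR,G0)
E
python3 -m creep '[0,0,-0.001,0,0,0,0,0,-0.001,0,0,0,0,0,-0.001,0,0,0]' >/dev/null
python3 - <<'E'
from nav import *
applied([0,0,-0.001,0,0,0]);avg(3,GR,G0)
E
```

```text
t 21.75 meas [518.42 397.13  46.85] cmd [518.79 396.43  47.21] err tool mm [-0.05 -0.01  0.87] rot [ 0.07 -0.04 -0.02] w 0.2
frame TCP meas [-107.16   -0.23   22.33] cmd [-106.29   -0.17   22.32] force [-6.28  0.73 -0.36]
t 22.2 meas [518.54 396.81  47.  ] cmd [519.16 395.6   47.64] err tool mm [-0.08  0.    1.5 ] rot [ 0.13 -0.07 -0.02] w 0.1
frame TCP meas [-106.79   -0.25   22.32] cmd [-105.29   -0.17   22.32] force [-8.25  1.01  0.18]
```

```bash
python3 -m creep '[0,0,-0.001,0,0,0,0,0,-0.001,0,0,0,0,0,-0.001,0,0,0]' >/dev/null
python3 - <<'E'
from nav import *
applied([0,0,-0.001,0,0,0]);avg(3,GR,G0)
E
python3 -m creep '[0,0,-0.001,0,0,0,0,0,-0.001,0,0,0,0,0,-0.001,0,0,0]' >/dev/null
python3 - <<'E'
from nav import *
applied([0,0,-0.001,0,0,0]);avg(3,GR,G0)
E
```

```text
t 22.65 meas [518.53 396.76  47.01] cmd [519.53 394.77  48.06] err tool mm [-0.11  0.01  2.45] rot [ 0.21 -0.12 -0.04] w 0.0
frame TCP meas [-106.75   -0.28   22.32] cmd [-104.29   -0.17   22.33] force [-10.46   2.33  -0.5 ]
t 23.1 meas [518.53 396.73  47.07] cmd [519.89 393.94  48.48] err tool mm [-0.12 -0.04  3.41] rot [ 0.29 -0.16 -0.07] w 0.3
frame TCP meas [-106.7    -0.29   22.36] cmd [-103.29   -0.17   22.33] force [-14.05   1.91  -0.4 ]
```

```bash
python3 -m creep '[0,0,-0.0006,0,0,0,0,0,-0.0012,0,0,0,0,0,-0.0012,0,0,0,0,0,-0.0012,0,0,0]'
python3 - <<'E'
from nav import *
applied([0,0,-0.0012,0,0,0]);avg(4,GR,G0)
E
python3 look.py e1 230 160 70 70 200 160 70 70
python3 -c "
from gfit import *
w={'side':(250,170,32,32),'top':(222,178,26,26)}
gfit(GR,G0,[-39,-2,32,0,0],win=w);gfit(GR,G0,[-39,-2,32,0,0],win=w,free=(1,1,0,0,0))"
```

```text
t: 23.55
ee_pos: [518.5, 396.7, 47.1]
eef_rot: [-1.967, -0.421, 0.27]
contact_force: [-3.2, 15.7, -7.9]
gripper_width: -0.2
t 23.7 meas [518.51 396.71  47.11] cmd [520.33 392.95  48.99] err tool mm [-0.15 -0.07  4.58] rot [ 0.39 -0.22 -0.09] w -0.2
frame TCP meas [-106.67   -0.32   22.39] cmd [-102.09   -0.17   22.33] force [-17.69   3.21  -1.08]
gauge fit x,y,z,roll,pitch [-29.32  -3.45  32.    -0.24 -10.38] cost 41.45 start 49.46
gauge fit x,y,z,roll,pitch [-34.17  -2.79  32.     0.     0.  ] cost 43.05 start 49.46
```

View pics/e1.png

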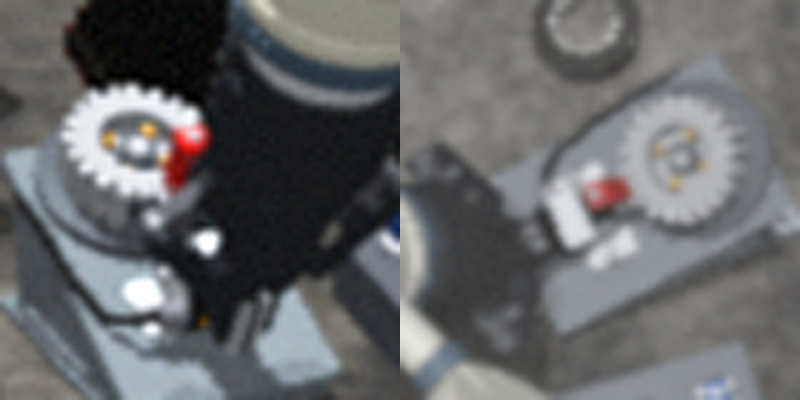

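```bash
python3 -m creep '[0,0,-0.0007,0,0,0,0,0,-0.0007,0,0,0,0,0,-0.0007,0,0,0,0,0,-0.0007,0,0,0,0,0,-0.0007,0,0,0]'
python3 - <<'E'
from nav import *
applied([0,0,-0.0007,0,0,0]);avg(5,GR,G0)
E
```

```text
t: 24.45
ee_pos: [518.5, 396.7, 47.2]
eef_rot: [-1.966, -0.421, 0.271]
contact_force: [-4.5, 16.6, -7.7]
gripper_width: 0.0
t 24.65 meas [518.5  396.68  47.15] cmd [520.59 392.37  49.29] err tool mm [-0.16 -0.09  5.24] rot [ 0.45 -0.25 -0.1 ] w -0.0
frame TCP meas [-106.63   -0.33   22.41] cmd [-101.39   -0.17   22.33] force [-19.04   3.24  -0.14]
```

```bash
python3 -m creep '[0,0,0.004,0,0,0,0,0,0.01,0,0,0,0,0,0.018,0,0,0,0,-0.03,0.02,0,0,0,0,-0.07,0.02,0,0,0,0,-0.11,0.02,0,0,0,0,-0.11,0.02,0,0,0]'
python3 - <<'E'
from nav import *
applied([0,-0.11,0.02,0,0,0]);avg(3,GR,G0)
E
python3 look.py f1 230 160 60 60 205 165 60 60
python3 -c "
from gfit import *
from ovg import ovg
w={'side':(250,170,32,32),'top':(222,178,26,26)}
gfit(GR,G0,[-39,-2,32,0,0]);gfit(GR,G0,[-39,-2,32,0,0],free=(1,1,0,0,0))
ovg('og3',-37.5,32,-39,0)"
```

```text
t: 25.4
ee_pos: [495.1, 454.5, 148.0]
eef_rot: [-1.968, -0.425, 0.257]
contact_force: [0.0, -0.8, 1.2]
gripper_width: -0.1
t 25.5 meas [494.97 453.32 144.92] cmd [494.36 451.5  140.48] err tool mm [ 1.3  -4.63 -0.6 ] rot [ 0.14  0.13 -0.36] w 0.3
frame TCP meas [-120.88    1.1   136.94] cmd [-121.48   -0.2   132.31] force [ 0.25  0.03 -0.03]
gauge fit x,y,z,roll,pitch [-34.59  -2.89  32.    -0.21  -3.48] cost 25.34 start 30.88
gauge fit x,y,z,roll,pitch [-35.98  -2.71  32.     0.     0.  ] cost 25.92 start 30.88
```

View pics/f1.png

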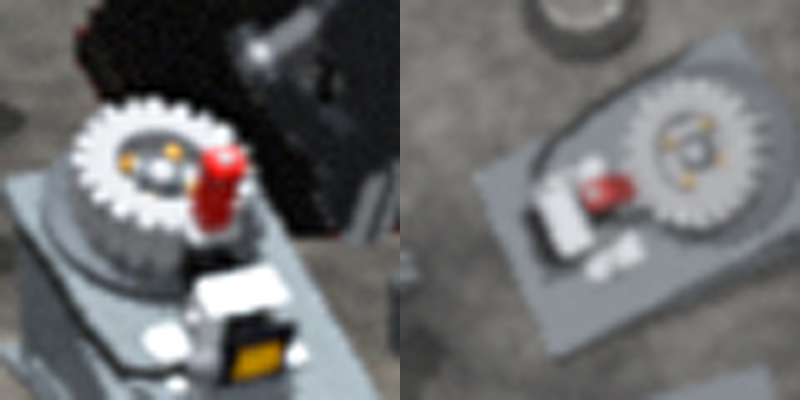

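View pics/og3_side.png

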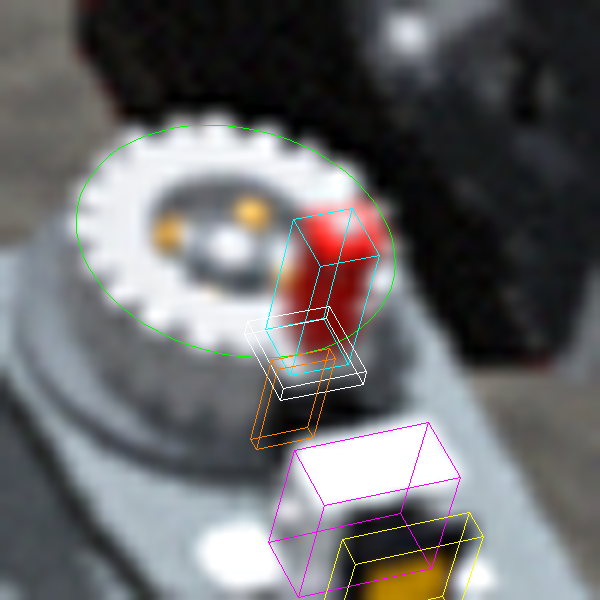

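View pics/og3_top.png

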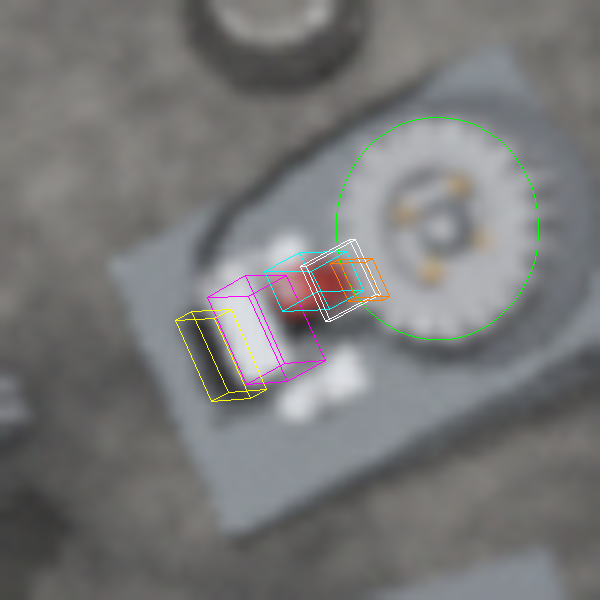

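```bash
python3 -m creep '[0,0,-0.03,0,0,0,-0.0008,0,-0.07,0,0,0,-0.0008,0,-0.084,0,0,0,-0.0008,0,-0.084,0,0,0,-0.0008,0.02,-0.084,0,0,0,-0.0008,0.04,-0.084,0,0,0,-0.0008,0.06,-0.084,0,0,0,-0.0008,0.065,-0.084,0,0,0,-0.0008,0.065,-0.084,0,0,0,-0.0008,0.065,-0.084,0,0,0]' 0
python3 - <<'E'
from nav import *
applied([-0.0008,0.065,-0.084,0,0,0]);avg(5,GR,G0)
need(G0+GR@[-37.5,-1,48.6],tool(GR))
E
```

```text
t: 26.75
ee_pos: [535.5, 357.3, 117.6]
eef_rot: [-1.974, -0.419, 0.266]
contact_force: [0.2, 1.1, -0.2]
gripper_width: 42.5
t 26.95 meas [535.71 357.34 118.18] cmd [535.65 356.46 117.15] err tool mm [ 0.42 -1.26  0.27] rot [ 0.04  0.01 -0.09] w 42.8
frame TCP meas [-37.7   -0.54  68.64] cmd [-37.43  -0.96  67.38] force [-0.03 -0.16  0.16]
row [-0.0, 0.0188, 0.0001] [0.04, 0.02, 0.01]
```

```bash
python3 -m creep '[0,0.008,0,0,0,0,0,0.014,0,0,0,0,0,0.0185,0,0,0,0,0,0.0185,0,0,0,0,0,0.0185,0,0,0,0,0,0.0185,0,0,0,0,0,0.0185,0,0,0,0]'
python3 - <<'E'
from nav import *
applied([0,0.0185,0,0,0,0]);avg(5,GR,G0)
E
python3 -m creep '[0,0,0,0,0,0,0,0,0,0,0,0,0,0,0,0,0,0,0,0,0,0,0,0,0,0,0,0,0,0,0,0,0,0,0,0]' -1
python3 - <<'E'
from nav import *
avg(5,GR,G0)
E
```

```text
t: 27.7
ee_pos: [538.9, 349.5, 100.8]
eef_rot: [-1.974, -0.419, 0.266]
contact_force: [0.7, -0.5, 0.9]
gripper_width: 42.8
t 27.9 meas [538.88 349.44 100.67] cmd [538.82 349.3  100.39] err tool mm [ 0.11 -0.3  -0.02] rot [ 0.01  0.01 -0.02] w 42.4
frame TCP meas [-37.39  -0.84  49.17] cmd [-37.41  -0.95  48.88] force [0.16 0.08 0.01]
t: 28.55
ee_pos: [538.9, 349.4, 100.5]
eef_rot: [-1.974, -0.419, 0.266]
contact_force: [0.3, -0.2, 1.4]
gripper_width: 12.7
t 28.75 meas [538.89 349.39 100.5 ] cmd [538.82 349.3  100.39] err tool mm [ 0.1  -0.13  0.01] rot [ 0.01  0.   -0.02] w 13.0
frame TCP meas [-37.42  -0.86  49.01] cmd [-37.41  -0.95  48.88] force [-0.06  0.53  0.79]
```

```bash
python3 -m creep '[0,-0.001,0,0,0,0,0,-0.002,0,0,0,0,0,-0.003,0,0,0,0,0,-0.003,0,0,0,0]'
python3 - <<'E'
from nav import *
applied([0,-0.003,0,0,0,0]);avg(4,GR,G0)
E
```

```text
t: 29.2
ee_pos: [537.9, 350.0, 102.5]
eef_rot: [-1.975, -0.417, 0.268]
contact_force: [0.1, -1.6, -3.2]
gripper_width: 12.9
t 29.35 meas [537.96 350.07 102.61] cmd [538.31 350.46 103.1 ] err tool mm [-0.48  0.54  0.02] rot [-0.02 -0.02  0.09] w 12.7
frame TCP meas [-37.44  -1.43  51.34] cmd [-37.41  -0.95  51.88] force [ 0.45 -0.25 -4.13]
```

```bash
python3 -m creep '[0,-0.003,0,0,0,0,0,-0.006,0,0,0,0,0,-0.009,0,0,0,0,0,-0.012,0,0,0,0]'
python3 -c "
from nav import *
applied([0,-0.012,0,0,0,0]);state(GR,G0)"
python3 -m creep '[0,-0.003,0,0,0,0,0,-0.006,0,0,0,0,0,-0.01,0,0,0,0,0,-0.014,0,0,0,0,0,-0.018,0,0,0,0]'
python3 - <<'E'
from nav import *
applied([0,-0.018,0,0,0,0]);state(GR,G0)
E
```

```text
t: 29.8
ee_pos: [536.3, 355.7, 115.0]
eef_rot: [-1.973, -0.419, 0.265]
contact_force: [0.6, -0.5, -1.1]
gripper_width: 12.9
t 29.8 pos [536.3 355.7 115. ] F [ 0.6 -0.5 -1.1] w 12.9
in frame: TCP [-37.42  -0.64  64.98] force [ 0.18  0.32 -1.3 ] tool y in frame [ 2.0e-04  1.5e-03 -1.0e+00] tool x [-1.0e-04  1.0e+00  1.5e-03]
t: 30.3
ee_pos: [533.1, 362.3, 130.8]
eef_rot: [-1.974, -0.418, 0.266]
contact_force: [-0.3, 0.3, -0.3]
gripper_width: 13.1
t 30.3 pos [533.1 362.3 130.8] F [-0.3  0.3 -0.3] w 13.1
in frame: TCP [-37.42  -0.91  82.39] force [-0.48 -0.18 -0.12] tool y in frame [ 7.e-04  4.e-04 -1.e+00] tool x [-3.e-04  1.e+00  4.e-04]
```

```bash
python3 -m creep '[0,-0.02,0,0,0,0,0,-0.05,0,0,0,0,0,-0.05,0,0,0,0]'
python3 - <<'E'
from nav import *
applied([0,-0.05,0,0,0,0]);state(GR,G0)
need(S0+SR@[0,0,34+26+20+16.5],tool(SR));need(S0+SR@[0,0,150],tool(SR))
E
python3 look.py g1 230 120 80 100 205 165 60 60
```

```text
t: 30.6
ee_pos: [525.1, 383.5, 180.6]
eef_rot: [-1.97, -0.423, 0.26]
contact_force: [0.0, 0.3, -0.0]
gripper_width: 13.2
t 30.6 pos [525.1 383.5 180.6] F [ 0.   0.3 -0. ] w 13.2
in frame: TCP [-36.87   0.33 137.13] force [-0.24  0.12  0.11] tool y in frame [-0.0018  0.0071 -1.    ] tool x [0.0016 1.     0.0071]
row [-0.1201, 0.0725, 0.0317] [25.0, 8.09, 1.8]
row [-0.1201, 0.024, 0.009] [25.0, 8.09, 1.8]
```

View pics/g1.png

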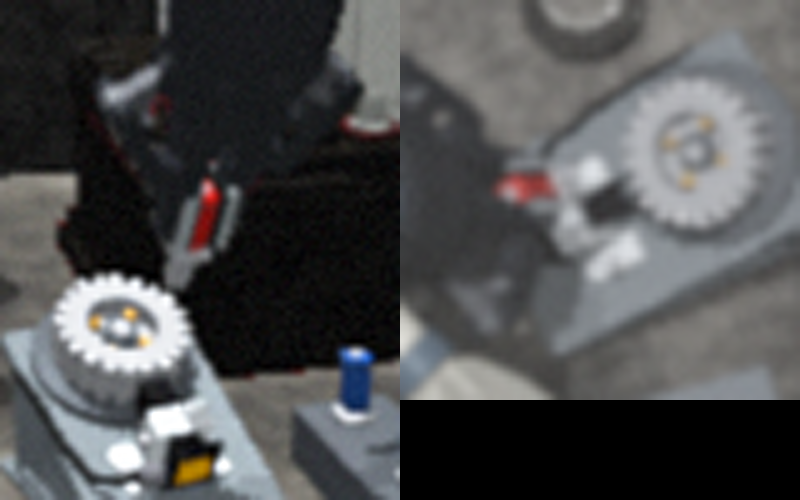

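```bash
python3 -m creep '[-0.04,0,0.004,8,2.5,0.5,-0.08,0.01,0.006,16,5,1,-0.12,0.024,0.009,25,8.1,1.8,-0.12,0.024,0.009,25,8.1,1.8,-0.12,0.024,0.009,25,8.1,1.8,-0.12,0.04,0.0165,25,8.1,1.8,-0.12,0.0595,0.0256,25,8.1,1.8,-0.12,0.0595,0.0256,25,8.1,1.8,-0.12,0.0595,0.0256,25,8.1,1.8,-0.12,0.0595,0.0256,25,8.1,1.8]'
python3 - <<'E'
from nav import *
applied([-0.12,0.0595,0.0256,25,8.1,1.8]);avg(6,SR,S0)
need(S0+SR@[0,0,34+16.5],tool(SR))
E
python3 look.py g2 280 150 60 70 215 205 50 50
```

```text
t: 31.8
ee_pos: [416.7, 331.9, 112.4]
eef_rot: [-1.56, -0.217, 0.214]
contact_force: [-0.4, -0.1, 0.5]
gripper_width: 13.1
t 32.05 meas [416.39 331.54 112.13] cmd [415.69 330.93 110.84] err tool mm [ 0.83 -1.29  0.4 ] rot [ 0.02 -0.02 -0.11] w 13.0
frame TCP meas [ -0.4    0.93 112.13] cmd [-1.0000e-02  1.0000e-01  1.1084e+02] force [ 0.35 -0.12 -0.13]
row [-0.0001, 0.0603, -0.0] [-0.0, -0.01, -0.0]
```

View pics/g2.png

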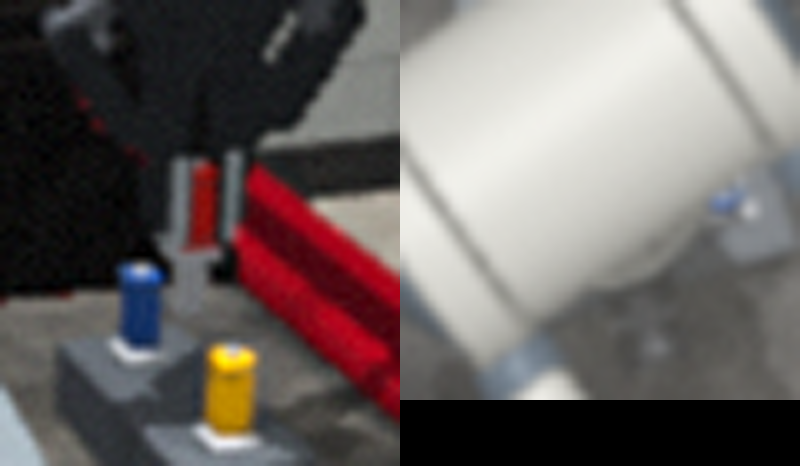

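```bash
python3 -m creep '[0,0.015,0,0,0,0,0,0.03,0,0,0,0,0,0.032,0,0,0,0,0,0.032,0,0,0,0,0,0.036,0,0,0,0,0,0.04,0,0,0,0,0,0.04,0,0,0,0,0,0.04,0,0,0,0]'
python3 - <<'E'
from nav import *
applied([0,0.04,0,0,0,0]);avg(4,SR,S0)
E
```

```text
t: 33.1
ee_pos: [415.7, 331.0, 70.9]
eef_rot: [-1.56, -0.215, 0.215]
contact_force: [0.6, 0.9, -0.8]
gripper_width: 13.0
t 33.25 meas [415.8  330.99  71.08] cmd [415.69 330.93  70.84] err tool mm [ 0.12 -0.24  0.03] rot [ 0.01  0.   -0.02] w 13.0
frame TCP meas [-4.000e-02  2.100e-01  7.108e+01] cmd [-1.000e-02  1.000e-01  7.084e+01] force [-0.44  0.01 -0.65]
```

The tip is about 6 mm into the slot with no contact force. I'll lower it until it is home.

```bash
python3 -m creep '[0,0.005,0,0,0,0,0,0.01,0,0,0,0,0,0.015,0,0,0,0,0,0.018,0,0,0,0,0,0.018,0,0,0,0]'
python3 - <<'E'
from nav import *
applied([0,0.018,0,0,0,0]);avg(4,SR,S0)
E
python3 -m creep '[0,0.001,0,0,0,0,0,0.002,0,0,0,0,0,0.003,0,0,0,0,0,0.003,0,0,0,0,0,0.003,0,0,0,0]'
python3 - <<'E'
from nav import *
applied([0,0.003,0,0,0,0]);avg(4,SR,S0)
E
```

```text
t: 33.8
ee_pos: [415.3, 330.6, 51.9]
eef_rot: [-1.561, -0.214, 0.216]
contact_force: [-0.6, 0.1, -0.5]
gripper_width: 12.8
t 33.95 meas [415.56 330.82  52.5 ] cmd [415.69 330.93  52.84] err tool mm [-0.16  0.34 -0.07] rot [-0.01  0.    0.03] w 13.6
frame TCP meas [ 0.06 -0.06 52.5 ] cmd [-1.000e-02  1.000e-01  5.284e+01] force [-0.15 -0.08 -0.6 ]
t: 34.5
ee_pos: [415.7, 330.9, 49.8]
eef_rot: [-1.56, -0.215, 0.215]
contact_force: [-0.7, -0.4, 0.3]
gripper_width: 13.0
t 34.65 meas [415.68 330.93  49.84] cmd [415.69 330.93  49.84] err tool mm [-0.01 -0.   -0.  ] rot [-0.  0.  0.] w 13.2
frame TCP meas [-1.000e-02  9.000e-02  4.984e+01] cmd [-1.000e-02  1.000e-01  4.984e+01] force [ 0.29 -0.14 -0.17]
```

```bash
python3 -m creep '[0,0.001,0,0,0,0,0,0.0015,0,0,0,0,0,0.0015,0,0,0,0,0,0.0015,0,0,0,0]'
python3 - <<'E'
from nav import *
applied([0,0.0015,0,0,0,0]);avg(4,SR,S0)
E
```

```text
t: 35.1
ee_pos: [415.8, 331.0, 49.6]
eef_rot: [-1.56, -0.215, 0.215]
contact_force: [-2.4, -1.6, 6.3]
gripper_width: 12.9
t 35.25 meas [415.8  331.01  49.59] cmd [415.69 330.93  48.34] err tool mm [ 0.12 -1.25  0.05] rot [ 0.01 -0.   -0.03] w 13.2
frame TCP meas [-0.06  0.22 49.59] cmd [-1.000e-02  1.000e-01  4.834e+01] force [ 0.89 -2.52  6.02]
```

```bash
python3 -m creep '[0,-0.001,0,0,0,0,0,-0.001,0,0,0,0]' >/dev/null; python3 -m creep '[0,0,0,0,0,0,0,0,0,0,0,0,0,0,0,0,0,0,0,0,0,0,0,0]' 0
python3 -m creep '[0,-0.01,0,0,0,0,0,-0.03,0,0,0,0,0,-0.06,0,0,0,0,0,-0.1,0,0,0,0,0,-0.14,0,0,0,0,-0.1,-0.16,0.04,0,0,0,-0.15,-0.16,0.08,0,0,0,-0.2,-0.16,0.12,0,0,0,-0.2,-0.16,0.16,0,0,0,-0.2,-0.16,0.16,0,0,0,-0.2,-0.16,0.16,0,0,0]'
python3 look.py h1 230 160 90 90 200 160 80 80
```

```text
t: 35.9
ee_pos: [415.6, 330.9, 49.2]
eef_rot: [-1.56, -0.215, 0.215]
contact_force: [0.5, 0.1, 0.7]
gripper_width: 42.8
t: 37.0
ee_pos: [176.2, 432.7, 210.7]
eef_rot: [-1.557, -0.219, 0.219]
contact_force: [0.1, -0.4, 0.4]
gripper_width: 42.5
```

View pics/h1.png

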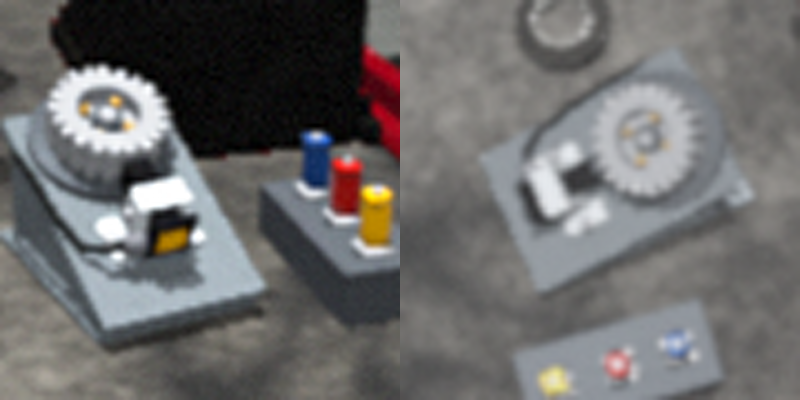

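```bash
python3 - <<'E'
from nav import *
from h import *
from cell import read_camera,tip_of
fin={}
for n in C: fin[n]=np.mean([read_camera(n).astype(np.float32) for _ in range(6)],0);np.save(f"fin_{n}.npy",fin[n])
def cen(i):
    a,b,c,d=205,225,260,280
    r=i[a:b,c:d];w=np.clip(np.minimum(r[...,2],r[...,1])-r[...,0]-40,0,None);y,x=np.mgrid[a:b,c:d]
    return np.array([(w*x).sum(),(w*y).sum()])/w.sum()
for nm,i in(("init",np.load("avg_side.npy")),("final",fin["side"])):
    c=cen(i);f=lambda v:proj("side",GR@[v[0],v[1],22]+G0)-c
    r=least_squares(f,[-100,0]).x;print(nm,c,"patch x,y in ring",r,"nose x",r[0]+58,"gap",-36-(r[0]+58))
for n in C:
    P=[]
    for k in range(4):
        read_camera(n)
        for t in("pickup_nose","toothed_ring"):
            r=tip_of(n,t)
            if r and np.linalg.norm(np.array(r[0]["position"])-G0)<90: P.append((t,(GR.T@(np.array(r[0]["position"])-G0)).round(1).tolist()))
    for p in sorted(P):print(n,p)
print(sense()["t"])
E
```

```text
init [269.01783222 214.8849434 ] patch x,y in ring [-100.25228526   -0.26801085] nose x -42.25228526441306 gap 6.252285264413061
final [268.29266352 213.60082933] patch x,y in ring [-95.89897744  -0.21717344] nose x -37.89897744110691 gap 1.8989774411069078
side ('pickup_nose', [-38.6, 1.3, 24.8])
side ('pickup_nose', [-38.4, 2.4, 23.4])
side ('pickup_nose', [-37.6, 0.3, 24.6])
side ('toothed_ring', [-2.4, -2.7, 0.9])
side ('toothed_ring', [-1.9, -2.3, 1.3])
side ('toothed_ring', [-0.4, -3.6, 1.0])
side ('toothed_ring', [1.4, -1.0, 0.9])
top ('pickup_nose', [-36.3, 0.2, 25.8])
top ('pickup_nose', [-35.7, 4.1, 24.4])
top ('pickup_nose', [-34.9, 0.2, 23.8])
top ('pickup_nose', [-32.1, 2.5, 26.3])
top ('toothed_ring', [-1.3, -3.0, 5.2])
top ('toothed_ring', [-0.9, -1.6, 2.3])
top ('toothed_ring', [-0.3, -4.8, 1.7])
39.0
```

```bash
python3 -c "
from cell import *
print(hand_in())"
```

```text
the job is handed in; nothing more can be done
None
```

I set the air gap using the 3 mm gauge, put the gauge back in the middle slot of its stand, and handed the job in at 39 s. I could not measure the final gap accurately enough to confirm exactly 3 mm.

**What I did**
- **Inserting the gauge:** I lowered the red gauge into the gap at the 25° tilt until its collar met the ring at about 6 N, then let go.
- **Nipping the blade:** I pushed the pickup in from behind with the fingers shut. It slid about 4.4 mm at 5.5 N, then stopped firm. I raised the push to 19 N and it did not move further.
- **Drawing out and returning:** The gauge came out with about 4 N of pull and under 0.5 N sideways. I lowered it into the free slot until the collar met the block at about 6 N, then released it and moved the arm clear.

**Last checks**
- **Gauges and bystanders:** The final picture shows all three gauges standing in their slots. I did not check each bystander individually, but the arm met no unexpected contact.
- **Pickup position:** Camera images put the pickup's travel at 4.35 mm, against 4.45 mm felt at the fingers. That suggests it did not shift as the gauge came out.
- **Gap size:** The images give about 1.9 mm, good to roughly 1.5 mm. The solid stop on the blade points to 3 mm rather than an early bind at 4 to 5 mm. The networks' nose positions scattered by several millimetres, so they could not settle it.
- **Sideways offset:** While in the gap, the gauge appeared about 2 mm off centre along the tooth.

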